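# Reassemble a serviced sheet winch

### The job

Put the serviced sheet winch back together on its base, in this order: the large roller bearing down over the stem onto the boss, the brass spacer ring on top of it, the small roller bearing on the spacer, then the drum over them all, lowered gently (not dropped) until its skirt rests on the base flange, and last the top cap, fully home in the mouth of the drum. Let go of each part once it is seated before fetching the next, and leave the winch handle, the grease tub and the spray can where they are.

Things in the scene. Friction and masses are not known exactly. Their poses are not given: they have to be found in the camera images.
- base: Winch base, fixed. Wooden pad 130 mm across, 15 mm high; aluminium flange 96 mm across, top 27 mm above the bench; centre boss 50 mm across, top at 33 mm; stepped steel stem: 28 mm across up to 50 mm height, tapering to 19 mm at 54 mm, 19 mm across up to 83 mm, tapering to 14 mm at its top, 88 mm above the bench. Origin on the stem's axis at bench level, z up.
- lower_bearing: Large roller bearing: black cage ring with steel rollers, 46 mm outside, 33 mm inside, 22 mm high, lying flat. Origin in the centre of its underside, z up along its axis. Seated on the boss, its underside is 33 mm above the bench.
- spacer: Spacer: plain brass ring without rollers, 42 mm outside, 24 mm inside, 10 mm high, lying flat. Origin in the centre of its underside, z up along its axis. Seated on the large bearing, its underside is 55 mm above the bench.
- upper_bearing: Small roller bearing: black cage ring with steel rollers, 33 mm outside, 24 mm inside, 14 mm high, lying flat. Origin in the centre of its underside, z up along its axis. Seated on the spacer, its underside is 65 mm above the bench.
- drum: Winch drum: hollow aluminium, open at both ends, 70 mm high, upright on its skirt, 0.45 kg. Skirt 90 mm across, waist 59, top rim 65 mm across over the uppermost 10 mm (grip there); bore 51 mm or more, mouth at the top 57 mm. Origin in the centre of its underside, z up along its axis. Seated with the skirt on the flange, its underside is 27 mm above the bench.
- cap: Top cap: steel ring with 26 mm hole, right way up: spigot 50 mm across from 0 to 7 mm height (stands on it), flange 62 mm across from 7 to 12, neck 36 mm across from 12 to 26 mm (grip there). Home when the spigot is in the drum's mouth and the flange on its rim: its underside is then 63 mm above the drum's underside, 90 above the bench. Origin in the centre of its underside, z up.
- handle: Bystander: loose winch handle lying on the bench left of the parts. Arm 200 mm long along its x, 30 mm high; black grip, 110 mm long, out to its +y at the -x end; short stud to its -y at the +x end. Origin at bench level under the middle of the arm.
- tub: Bystander: loose grease tub with black lid, 85 mm across, 56 mm high, right of the parts. Origin in the centre of its underside.
- can: Bystander: loose blue spray can, 65 mm across, 160 mm high, right of the parts. Origin in the centre of its underside.
Not all that is in view belongs to the job. Leave any green look-alike of the cap alone.

How it is judged:
By the outcome, as a careful person would: the job done as asked, in the order asked, and still so for the second after the job is handed in, with the robot touching nothing.
It also fails if it takes over 131 s, if anything falls off the work surface, if the arm or the gripper's body presses on something with over 40 N, if the wrist force passes 120 N, or if a joint passes its speed limit or range.

### The arm

A 6-joint arm with a two-finger parallel gripper is mounted at the origin on the work surface. World frame = base frame: x ahead of the robot, y to its left, z up, the work surface at z = 0. Lengths are in m, angles in rad, forces in N, time in s.
With the tool pointing down it reaches from about 0.325 to 0.9 m from the base axis. Payload 3.5 kg.
Tool frame: the origin (TCP) lies on the centre line of the jaws, within the pads' length; the fingertips stand ctrl.tips_ahead ahead of it and the grasp point (between the pads) lies 5 mm behind it (ctrl.tips_ahead is the distance from the TCP to the fingertips, in m); x points along the fingers, z is the direction in which the jaws open and shut, and the axes are right-handed (so a half turn about x gives the same grasp; the last joint's range is limited). The gripper opens to 85 mm and grips with 20 to 120 N. Pads are 22 mm wide; open, the fingers measure 114 mm over their backs; the gripper's body (76 mm by 85 mm) begins 54 mm behind the grasp point. The pads swing forward as they close: fully open they stand 13 mm farther back than shut.
Start: joints at [1.04, 0.276, -0.026, 1.268, 0, 1.467], TCP at [0.259, 0.569, 0.245] pointing down, gripper open.
Joint ranges: [-3.12, 3.12], [-0.85, 1.88], [-1.08, 1.24], [-1.95, 2.15], [-1.57, 1.53], [-3.14, 3.14]. Speed limits (rad/s): [2.57, 2.57, 3.14, 3.14, 3.14, 3.14].

### API

Orientations are given as a 3x3 rotation matrix whose columns are the frame's x, y, z axes.
In Python, from bench import ctrl gives the robot as it stands.
- The arm moves only by the tool play_rows, never from a script. Its argument "commands" is a list of rows, each an object of numbers: "fingers": the finger opening in cm, from 0 to 8.54; "dx", "dy", "dz": the shift along the world's x, y, z in cm; "yaw": the turn about the world's z in rad. A call has 1 to 5 rows; each row is the pose to reach, as a shift and turn from the pose measured when the call began; what a row does not reach only later rows make up. A row lasts 1/10 s, in which the tool goes at most 50 mm and 8.59 degrees, less where a joint would pass 70% of its speed; a pose out of reach is approached as far as the arm can. A call with a gripper value outside its range is refused whole. The fingers move at their own pace and stop on an object; "force" is the grip in N (left out, the last holds). Time passes only in rows, so rows that repeat a pose let the fingers close. It gives the time, the measured TCP pose, the force and the opening at its end, in the units of the state.
- ctrl.read_state(): the state, without advancing time (a new reading comes with each control period).
- ctrl.camera(name): name is "side" or "top" or "wrist"; returns (picture, depth): 400x640x3 uint8, red, green, blue; 400x640 float32, m along the optical axis (not along the pixel's ray), 0 where there is no reading.
- ctrl.calibration(name): a dict with "fx", "fy", "cx", "cy" (pixels), "R" (3x3) and "t" (3): a world point X has camera coordinates R X + t; the wrist camera has in their place "tool_from_camera" (4x4, takes a point from camera to tool coordinates, whose origin is the TCP and whose axes are the tool frame's). Camera axes: x right, y down, z forward; pixel columns grow to the right and rows downward; lengths in m; the calibration is good to about 2 mm. A picture is of the moment at which its call begins: read the wrist's pose just before it. calibration takes no time and is no camera call.
- ctrl.job_done(): hands the job in, once; it reports no verdict.
The state is a dict: "t": time; "q": joint angles; "joint_velocities": joint speeds; "joint_torque": joint torques, N m; "ee_pos": TCP position; "tcp_rot": TCP orientation; "force": force on the tool from outside, world axes, zero at the start; "wrist_torque": the same for the moment, N m; "finger_gap": finger opening in m.
Only numpy, scipy, OpenCV 4.12 (cv2) and the standard library are available. Lean on these libraries where they do the work, as an engineer would, in place of code of your own. Each camera call takes 0.05 s, during which the arm holds its last target. There are 200 camera calls.

## Working session

There is one attempt and no reset: what is moved stays moved. The work goes in short steps, Python scripts to look and compute and a tool call to move; the robot and the scene stay as the last step left them, time stands still between calls to the robot, and variables do not carry over. Pictures are saved under pics/ and viewed, about 12 in all and at most 16, crops included, and the job is handed in when it is done.

Besides the shell and the picture viewer there is one more tool, called after ">>>" as name(argument=value, ...), one argument or row to a line, values as JSON. play_rows: Moves the arm, as the interface text tells. Its arguments: {"type":"object","properties":{"commands":{"type":"array","items":{"type":"object","properties":{"fingers":{"type":"number"},"dx":{"type":"number"},"dy":{"type":"number"},"dz":{"type":"number"},"yaw":{"type":"number"}}}},"force":{"type":"number"}},"required":["commands"]}

```bash
ls; mkdir -p pics; python3 - <<'E'
from bench import ctrl
import cv2,numpy as np
s=ctrl.read_state()
print(s['t'],s['ee_pos'],s['tcp_rot'],s['finger_gap'],ctrl.tips_ahead,s['force'])
for n in('top','side'):
    im,d=ctrl.camera(n); cv2.imwrite(f'pics/{n}0.png',im[:,:,::-1]); np.savez(f'pics/{n}0.npz',im=im,d=d)
    c=ctrl.calibration(n); print(n,c)
E
```

```text
pics
0.0 [0.25894451 0.568016   0.24416028] [[-1.09175429e-03 -9.09865737e-01  4.14901371e-01]
 [-1.93303555e-03  4.14902764e-01  9.09863704e-01]
 [-9.99997536e-01  1.91328505e-04 -2.21177469e-03]] 0.08532005865406707 0.014 [1.07293543 0.17593718 0.5647735 ]
top {'fx': 508.1249092409828, 'fy': 508.1249092409828, 'cx': 324.0975007257839, 'cy': 195.13256234813727, 'R': array([[-2.34637689e-04, -9.99980200e-01,  6.28844141e-03],
       [-9.95149121e-01, -3.85147589e-04, -9.83772310e-02],
       [ 9.83777051e-02, -6.28101994e-03, -9.95129326e-01]]), 't': array([0.01926735, 0.52045799, 1.4744925 ])}
side {'fx': 416.0528797573739, 'fy': 416.0528797573739, 'cx': 316.36428103424515, 'cy': 201.52911748933192, 'R': array([[-0.67152442, -0.74096647,  0.00486271],
       [-0.37548507,  0.33462308, -0.8643138 ],
       [ 0.63880037, -0.5822337 , -0.50292942]]), 't': array([0.34753739, 0.21671616, 0.80882234])}
```

View pics/top0.png

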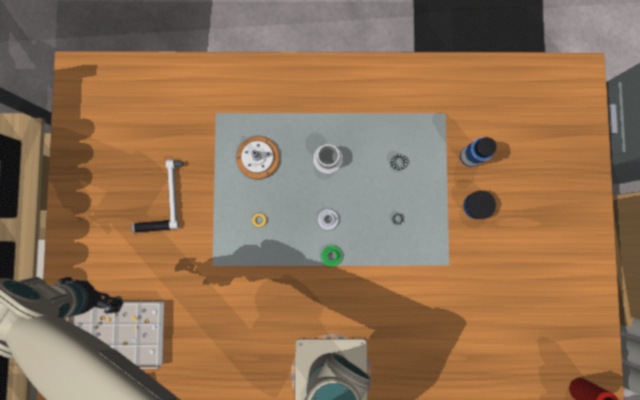

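View pics/side0.png

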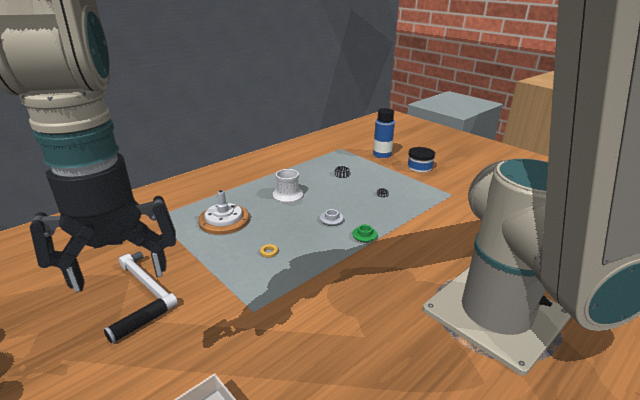

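The top view shows the base at (258,157), drum (327,158), large bearing (399,161), spacer (259,219), cap (328,219), small bearing (397,218) and green decoy (332,255). Handle, tub and can stand at the sides.

```bash
cat > h.py <<'E'
from bench import ctrl
import cv2,numpy as np
def look(n,tag):
    s=ctrl.read_state(); im,d=ctrl.camera(n); c=ctrl.calibration(n)
    cv2.imwrite(f'pics/{tag}.png',im[:,:,::-1])
    return s,im,d,world(c,d,s)
def world(c,d,s=None):
    v,u=np.mgrid[:d.shape[0],:d.shape[1]]
    P=np.stack([(u-c['cx'])/c['fx']*d,(v-c['cy'])/c['fy']*d,d],-1)
    if 'R' in c: W=(P-c['t'])@c['R']
    else:
        T=c['tool_from_camera']; W=(P@T[:3,:3].T+T[:3,3])@np.array(s['tcp_rot']).T+np.array(s['ee_pos'])
    W[d==0]=np.nan
    return W
def blobs(W,zmin,zmax,amin=15):
    m=((W[...,2]>zmin)&(W[...,2]<zmax)).astype(np.uint8)
    n,l,st,ce=cv2.connectedComponentsWithStats(m,connectivity=8)
    for i in range(1,n):
        if st[i,4]>=amin:
            p=W[l==i]; 
            (cx,cy),r=cv2.minEnclosingCircle(p[:,:2].astype(np.float32))
            print(st[i,:5],'med z %.4f max %.4f'%(np.median(p[:,2]),p[:,2].max()),'circ %.4f %.4f r %.4f'%(cx,cy,r),'mean',p[:,:2].mean(0).round(4))
def circ(pts):
    x,y=pts[:,0],pts[:,1]
    A=np.c_[2*x,2*y,np.ones(len(x))]; a=np.linalg.lstsq(A,x*x+y*y,rcond=None)[0]
    return a[0],a[1],np.sqrt(a[2]+a[0]**2+a[1]**2)
E
python3 - <<'E'
from h import *
z=np.load('pics/top0.npz'); W=world(ctrl.calibration('top'),z['d'])
print('bench z',np.nanmedian(W[120:250,220:440,2]))
sub=W.copy(); sub[:110]=np.nan; sub[270:]=np.nan; sub[:,:120]=np.nan; sub[:,510:]=np.nan
blobs(sub,0.005,0.25)
c=ctrl.calibration('wrist'); print(c)
E
```

```text
bench z 0.001771790033631823
[ 233  134   52   47 1514] med z 0.0232 max 0.0958 circ 0.6387 0.2158 r 0.0771 mean [0.6328 0.216 ]
[459 136  40  33 782] med z 0.1269 max 0.1690 circ 0.6490 -0.4488 r 0.0644 mean [ 0.634  -0.4118]
[311 141  34  34 502] med z 0.0166 max 0.0769 circ 0.6379 0.0087 r 0.0529 mean [0.6271 0.0086]
[388 151  21  19 141] med z 0.0198 max 0.0288 circ 0.6248 -0.2033 r 0.0322 mean [ 0.6218 -0.2032]
[129 160  55  74 943] med z 0.0261 max 0.0399 circ 0.5177 0.5170 r 0.1291 mean [0.4889 0.492 ]
[463 190  35  31 779] med z 0.0561 max 0.0695 circ 0.4887 -0.4465 r 0.0540 mean [ 0.4888 -0.4321]
[317 207  22  27 303] med z 0.0130 max 0.0354 circ 0.4480 0.0136 r 0.0405 mean [0.4485 0.0082]
[250 213  17  16 117] med z 0.0101 max 0.0191 circ 0.4465 0.2157 r 0.0266 mean [0.4472 0.2118]
[390 212  15  14  69] med z 0.0118 max 0.0219 circ 0.4537 -0.1992 r 0.0222 mean [ 0.4514 -0.1997]
[292 220   6  10  15] med z 0.0067 max 0.0095 circ 0.4346 0.1101 r 0.0142 mean [0.4343 0.1088]
[317 246  26  22 317] med z 0.0130 max 0.0327 circ 0.3431 0.0019 r 0.0406 mean [ 0.3423 -0.0011]
{'fx': 287.53308096031907, 'fy': 287.53308096031907, 'cx': 320.45005304600454, 'cy': 200.77688681566846, 'tool_from_camera': array([[-9.95011739e-04, -2.65264648e-01,  9.64175127e-01,
        -1.28780803e-01],
       [ 9.29645765e-05, -9.64175625e-01, -2.65264689e-01,
         6.65834907e-02],
       [ 9.99999501e-01, -1.74307347e-04,  9.84026281e-04,
         1.57072363e-03],
       [ 0.00000000e+00,  0.00000000e+00,  0.00000000e+00,
         1.00000000e+00]])}
```

>>> play_rows(
  commands=[
    {"dx":19,"dy":-17.5},
    {"dx":19,"dy":-17.5},
    {"dx":19,"dy":-17.5},
    {"dx":19,"dy":-17.5},
    {"dx":19,"dy":-17.5},
  ],
)

```text
schema error: expected keys fingers, dx, dy, dz, yaw
```

>>> play_rows(
  commands=[
    {"dx":18.6,"dy":-17.7},
    {"dx":18.6,"dy":-17.7},
    {"dx":18.6,"dy":-17.7},
    {"dx":18.6,"dy":-17.7},
    {"dx":18.6,"dy":-17.7},
  ],
)

```text
schema error: expected keys fingers, dx, dy, dz, yaw
```

>>> play_rows(
  commands=[
    {"dx":19,"dy":-17.5,"dz":0,"yaw":0,"fingers":8.5},
    {"dx":19,"dy":-17.5,"dz":0,"yaw":0,"fingers":8.5},
    {"dx":19,"dy":-17.5,"dz":0,"yaw":0,"fingers":8.5},
    {"dx":19,"dy":-17.5,"dz":0,"yaw":0,"fingers":8.5},
    {"dx":19,"dy":-17.5,"dz":0,"yaw":0,"fingers":8.5},
  ],
)

```text
t: 0.6
ee_pos: [0.4436, 0.3972, 0.2438]
tcp_rot: [[-0.002, -0.91, 0.415], [-0.002, 0.415, 0.91], [-1.0, 0.001, -0.003]]
force: [0.9, 0.8, -0.2]
finger_gap: 0.0849
```

>>> play_rows(
  commands=[
    {"dx":19.1,"dy":-18.1,"dz":-1,"yaw":0,"fingers":8.5},
    {"dx":19.1,"dy":-18.1,"dz":-1,"yaw":0,"fingers":8.5},
    {"dx":19.1,"dy":-18.1,"dz":-1,"yaw":0,"fingers":8.5},
    {"dx":19.1,"dy":-18.1,"dz":-1,"yaw":0,"fingers":8.5},
    {"dx":19.1,"dy":-18.1,"dz":-1,"yaw":0,"fingers":8.5},
  ],
)

```text
t: 1.1
ee_pos: [0.6246, 0.2248, 0.2337]
tcp_rot: [[-0.003, -0.91, 0.415], [-0.002, 0.415, 0.91], [-1.0, 0.001, -0.003]]
force: [1.0, 1.3, -0.5]
finger_gap: 0.0853
```

>>> play_rows(
  commands=[
    {"dx":1,"dy":-1,"dz":0,"yaw":0,"fingers":8.5},
    {"dx":1,"dy":-1,"dz":0,"yaw":0,"fingers":8.5},
  ],
)

```text
t: 1.3
ee_pos: [0.6357, 0.2126, 0.2326]
tcp_rot: [[-0.004, -0.908, 0.418], [-0.003, 0.418, 0.908], [-1.0, 0.003, -0.004]]
force: [0.2, 0.4, 0.2]
finger_gap: 0.085
```

```bash
cat >> h.py <<'E'
def meas(tag,zmin,zmax,amin=200):
    s,im,d,W=look('wrist',tag); np.savez(f'pics/{tag}.npz',im=im,W=W)
    print('t',s['t'],'ee',np.round(s['ee_pos'],4),'gap',s['finger_gap'],'bench',np.nanmedian(W[:60,:,2]).round(4))
    blobs(W,zmin,zmax,amin)
    return W,im
E
python3 - <<'E'
from h import *
for a,b in((.008,.018),(.0275,.038),(.06,.1)):
    pass
W,im=meas('base1',.006,.11)
for a,b in((.024,.030),(.031,.038),(.07,.1)): print(a,b);blobs(W,a,b,60)
m=np.hstack([im[:,:,::-1]])
z=W[...,2]; print(W[150:300:15,200:440:30,2].round(3))
E
```

```text
t 1.3 ee [0.6357 0.2126 0.2326] gap 0.08502993345364945 bench 0.0007
[   0    0   61   49 2310] med z 0.0126 max 0.0292 circ 0.3458 0.0014 r 0.0313 mean [0.3529 0.0036]
[ 497    0   56   87 2642] med z 0.0245 max 0.0323 circ 0.5867 0.4688 r 0.0464 mean [0.5932 0.47  ]
[232   3  38  44 891] med z 0.0097 max 0.0125 circ 0.4503 0.2149 r 0.0209 mean [0.4505 0.2152]
[  69   80   56   56 2173] med z 0.0123 max 0.0274 circ 0.4525 0.0105 r 0.0316 mean [0.4536 0.0152]
[ 274  123  106  104 8555] med z 0.0263 max 0.0898 circ 0.6380 0.2210 r 0.0652 mean [0.6333 0.2228]
[ 126  207   90   80 4406] med z 0.0417 max 0.0714 circ 0.6333 0.0121 r 0.0447 mean [0.6314 0.0158]
[  23  277   44   35 1025] med z 0.0177 max 0.0233 circ 0.6243 -0.1985 r 0.0244 mean [ 0.6235 -0.1969]
0.024 0.03
[  0   0  34  32 368] med z 0.0255 max 0.0292 circ 0.3458 0.0007 r 0.0185 mean [0.3495 0.0004]
[ 510    0   43   77 1252] med z 0.0271 max 0.0300 circ 0.5879 0.4757 r 0.0409 mean [0.5906 0.4758]
[ 71  91  33  33 401] med z 0.0254 max 0.0274 circ 0.4521 0.0111 r 0.0180 mean [0.4516 0.0111]
[ 287  138   80   79 3505] med z
[... 554 characters left out ...]
0096]
0.07 0.1
[319 179  18  21 307] med z 0.0873 max 0.0898 circ 0.6378 0.2209 r 0.0096 mean [0.6361 0.2215]
[[-0.002  0.001  0.     0.015  0.027  0.026  0.001 -0.001]
 [ 0.002  0.001  0.001  0.026  0.033  0.026  0.     0.001]
 [ 0.     0.001 -0.     0.026  0.06   0.028  0.002 -0.001]
 [ 0.     0.001 -0.     0.015  0.084    nan  0.001  0.001]
 [ 0.001  0.001  0.001  0.015  0.026  0.013  0.001  0.001]
 [ 0.011 -0.001 -0.    -0.     0.014  0.001  0.001  0.002]
 [ 0.019  0.001  0.     0.     0.    -0.001  0.001  0.001]
 [ 0.017  0.238  0.     0.001  0.001  0.       nan  0.236]
 [ 0.26   0.24  -0.001 -0.001  0.    -0.    -0.001  0.238]
 [ 0.269  0.242  0.     0.     0.001  0.001  0.001  0.24 ]]
```

View pics/base1.png

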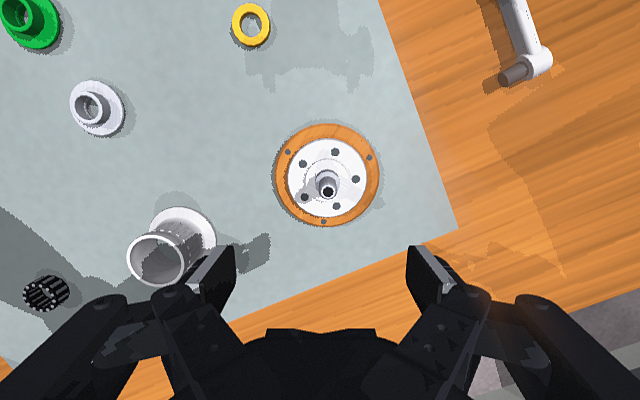

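The wrist view shows all parts clearly: base stem at (327,188), spacer (250,25), cap (97,107), drum (158,255), large bearing (46,293). Base axis measured at (0.6378, 0.2210), with heights 27/33/88 mm as expected.

>>> play_rows(
  commands=[
    {"dx":-0.6,"dy":-20,"dz":-2,"yaw":0,"fingers":8.5},
    {"dx":-0.6,"dy":-20,"dz":-2,"yaw":0,"fingers":8.5},
    {"dx":-0.6,"dy":-25,"dz":-2,"yaw":0,"fingers":8.5},
    {"dx":-1.1,"dy":-25,"dz":-2,"yaw":0,"fingers":8.5},
    {"dx":-1.1,"dy":-25,"dz":-2,"yaw":0,"fingers":8.5},
  ],
)

```text
t: 1.85
ee_pos: [0.6223, -0.0334, 0.213]
tcp_rot: [[-0.005, -0.911, 0.413], [-0.001, 0.413, 0.911], [-1.0, 0.004, -0.003]]
force: [1.2, 0.1, 0.2]
finger_gap: 0.0851
```

>>> play_rows(
  commands=[
    {"dx":0,"dy":-16.5,"dz":-5,"yaw":0,"fingers":8.5},
    {"dx":0,"dy":-16.5,"dz":-5,"yaw":0,"fingers":8.5},
    {"dx":0,"dy":-16.5,"dz":-5,"yaw":0,"fingers":8.5},
    {"dx":0,"dy":-16.5,"dz":-5,"yaw":0,"fingers":8.5},
    {"dx":0,"dy":-16.5,"dz":-5,"yaw":0,"fingers":8.5},
  ],
)

```text
t: 2.35
ee_pos: [0.6212, -0.1989, 0.1617]
tcp_rot: [[-0.007, -0.91, 0.415], [-0.0, 0.415, 0.91], [-1.0, 0.007, -0.003]]
force: [-0.4, 0.0, 0.3]
finger_gap: 0.0853
```

```bash
python3 - <<'E'
from h import *
W,im=meas('lb1',.006,.11)
blobs(W,.018,.025,100)
print(ctrl.read_state()['tcp_rot'].round(3), ctrl.tips_ahead)
E
```

```text
t 2.35 ee [ 0.6212 -0.1989  0.1617] gap 0.08527345471982084 bench 0.0007
[222   0  40  42 791] med z 0.0133 max 0.0160 circ 0.4544 -0.1966 r 0.0169 mean [ 0.4554 -0.1966]
[  478    63   154    99 11429] med z 0.0444 max 0.0725 circ 0.6342 0.0097 r 0.0448 mean [0.6321 0.0076]
[   0  129   95  100 7467] med z 0.0547 max 0.0585 circ 0.4940 -0.4306 r 0.0425 mean [ 0.5016 -0.4096]
[ 295  172   48   48 1078] med z 0.0214 max 0.0242 circ 0.6241 -0.2007 r 0.0236 mean [ 0.6235 -0.2003]
[  38  262  137   71 2251] med z 0.0447 max 0.1100 circ 0.6304 -0.4100 r 0.0286 mean [ 0.6217 -0.4009]
[499  76  42  74 506] med z 0.0203 max 0.0250 circ 0.6337 0.0074 r 0.0321 mean [ 0.6251 -0.0108]
[551  87  22  52 210] med z 0.0229 max 0.0250 circ 0.6403 0.0238 r 0.0219 mean [0.6429 0.0319]
[ 31 131  54  81 500] med z 0.0216 max 0.0250 circ 0.4960 -0.4225 r 0.0387 mean [ 0.5    -0.4011]
[295 174  48  46 864] med z 0.0217 max 0.0242 circ 0.6241 -0.2007 r 0.0234 mean [ 0.6232 -0.2002]
[118 267  49  20 193] med z 0.0217 max 0.0250 circ 0.6268 -0.4051 r 0.0245 mean [ 0.6249 -0.3972]
[[-0.006 -0.91   0.414]
 [ 0.001  0.414  0.91 ]
 [-1.     0.006 -0.002]] 0.014
```

>>> play_rows(
  commands=[
    {"dx":0.29,"dy":-0.18,"dz":-5,"yaw":0,"fingers":6.5},
    {"dx":0.29,"dy":-0.18,"dz":-9,"yaw":0,"fingers":6.5},
    {"dx":0.29,"dy":-0.18,"dz":-12,"yaw":0,"fingers":6.5},
    {"dx":0.29,"dy":-0.18,"dz":-13.8,"yaw":0,"fingers":6.5},
    {"dx":0.29,"dy":-0.18,"dz":-13.8,"yaw":0,"fingers":6.5},
  ],
)

```text
t: 2.9
ee_pos: [0.6221, -0.1951, 0.0218]
tcp_rot: [[-0.012, -0.912, 0.411], [0.004, 0.411, 0.912], [-1.0, 0.013, -0.001]]
force: [-1.5, 0.5, -0.6]
finger_gap: 0.0648
```

```bash
python3 - <<'E'
from h import *
W,im=meas('lb2',.016,.026)
print(ctrl.read_state()['tcp_rot'].round(3),ctrl.tips_ahead)
# fingers lowest points
m=W[...,2]; print(np.nanmin(m[240:]).round(4))
E
```

```text
t 2.9 ee [ 0.6221 -0.1951  0.0218] gap 0.06481597793242191 bench 0.0008
[ 263  222   91   87 3477] med z 0.0217 max 0.0240 circ 0.6240 -0.2007 r 0.0236 mean [ 0.6229 -0.2002]
[238 239  21  48 299] med z 0.0216 max 0.0260 circ 0.6084 -0.2261 r 0.0117 mean [ 0.6063 -0.2229]
[383 239  21  47 294] med z 0.0215 max 0.0260 circ 0.6372 -0.1617 r 0.0115 mean [ 0.6338 -0.1617]
[[-0.009 -0.912  0.411]
 [ 0.002  0.411  0.912]
 [-1.     0.009 -0.002]] 0.014
-0.0021
```

View pics/lb2.png

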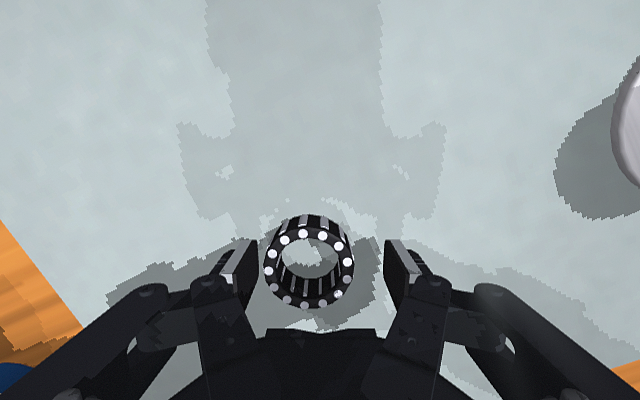

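>>> play_rows(
  commands=[
    {"dx":0.2,"dy":-0.6,"dz":-0.2,"yaw":0,"fingers":6.5},
    {"dx":0.2,"dy":-0.6,"dz":-0.4,"yaw":0,"fingers":6.5},
    {"dx":0.2,"dy":-0.6,"dz":-0.4,"yaw":0,"fingers":6.5},
  ],
)

```text
t: 3.25
ee_pos: [0.6269, -0.2024, 0.0212]
tcp_rot: [[-0.007, -0.912, 0.411], [0.001, 0.411, 0.912], [-1.0, 0.007, -0.001]]
force: [0.2, 0.1, -0.1]
finger_gap: 0.0651
```

```bash
python3 - <<'E'
from h import *
s=ctrl.read_state();print(s['ee_pos'].round(4),s['tcp_rot'].round(4),s['joint_velocities'].round(3),s['q'].round(3),s['force'])
E
```

```text
[ 0.6269 -0.2024  0.0212] [[-0.0068 -0.9117  0.4107]
 [ 0.0015  0.4107  0.9118]
 [-1.      0.0068 -0.0014]] [-0.004  0.001 -0.009  0.004 -0.001  0.   ] [-0.41   0.523 -0.176  0.879 -0.001  0.014] [ 0.20866334  0.05071073 -0.07330469]
```

>>> play_rows(
  commands=[
    {"dx":-0.28,"dy":0.17,"dz":-0.35,"yaw":0,"fingers":6.5},
    {"dx":-0.28,"dy":0.17,"dz":-0.35,"yaw":0,"fingers":6.5},
    {"dx":-0.28,"dy":0.17,"dz":-0.35,"yaw":0,"fingers":6.5},
  ],
)

```text
t: 3.55
ee_pos: [0.6238, -0.2006, 0.0177]
tcp_rot: [[-0.007, -0.912, 0.411], [0.002, 0.411, 0.912], [-1.0, 0.007, -0.001]]
force: [0.1, -0.4, -0.0]
finger_gap: 0.0649
```

>>> play_rows(
  commands=[
    {"dx":0,"dy":0,"dz":0,"yaw":0,"fingers":4},
    {"dx":0,"dy":0,"dz":0,"yaw":0,"fingers":4},
    {"dx":0,"dy":0,"dz":0,"yaw":0,"fingers":4},
    {"dx":0,"dy":0,"dz":0,"yaw":0,"fingers":4},
    {"dx":0,"dy":0,"dz":0,"yaw":0,"fingers":4},
  ],
  force=40,
)

```text
t: 4.05
ee_pos: [0.6241, -0.2007, 0.0181]
tcp_rot: [[-0.006, -0.912, 0.411], [0.001, 0.411, 0.912], [-1.0, 0.006, -0.001]]
force: [-1.4, -0.0, 2.4]
finger_gap: 0.0437
```

```bash
python3 - <<'E'
from h import *
W,im=meas('lb3',.018,.0255)
s=ctrl.read_state();print(s['ee_pos'].round(4),s['finger_gap'],ctrl.tips_ahead)
E
```

```text
t 4.05 ee [ 0.6241 -0.2007  0.0181] gap 0.043687048541327954 bench 0.0008
[ 245  217  137   90 3780] med z 0.0217 max 0.0255 circ 0.6164 -0.1991 r 0.0321 mean [ 0.623  -0.1989]
[ 0.6242 -0.2007  0.0181] 0.04378463398587411 0.014
```

>>> play_rows(
  commands=[
    {"dx":0,"dy":0,"dz":3,"yaw":0,"fingers":4},
    {"dx":0,"dy":0,"dz":7,"yaw":0,"fingers":4},
    {"dx":0,"dy":0,"dz":12,"yaw":0,"fingers":4},
    {"dx":0,"dy":0,"dz":15,"yaw":0,"fingers":4},
    {"dx":0,"dy":0,"dz":15,"yaw":0,"fingers":4},
  ],
)

```text
t: 4.6
ee_pos: [0.6277, -0.2023, 0.1741]
tcp_rot: [[0.003, -0.912, 0.411], [-0.003, 0.411, 0.912], [-1.0, -0.004, -0.001]]
force: [0.7, 0.6, -0.1]
finger_gap: 0.0439
```

>>> play_rows(
  commands=[
    {"dx":0.2,"dy":4,"dz":0,"yaw":0,"fingers":4},
    {"dx":0.3,"dy":9,"dz":0,"yaw":0,"fingers":4},
    {"dx":0.5,"dy":14,"dz":0,"yaw":0,"fingers":4},
    {"dx":0.7,"dy":19,"dz":0,"yaw":0,"fingers":4},
    {"dx":0.8,"dy":24,"dz":0,"yaw":0,"fingers":4},
  ],
)

```text
t: 5.1
ee_pos: [0.6344, 0.0393, 0.1722]
tcp_rot: [[0.001, -0.911, 0.411], [-0.003, 0.411, 0.911], [-1.0, -0.002, -0.003]]
force: [0.1, -0.7, -0.4]
finger_gap: 0.0435
```

>>> play_rows(
  commands=[
    {"dx":0.2,"dy":4.5,"dz":0,"yaw":0,"fingers":4},
    {"dx":0.4,"dy":9,"dz":0,"yaw":0,"fingers":4},
    {"dx":0.6,"dy":14,"dz":0,"yaw":0,"fingers":4},
    {"dx":0.6,"dy":18.5,"dz":0,"yaw":0,"fingers":4},
    {"dx":0.6,"dy":18.5,"dz":0,"yaw":0,"fingers":4},
  ],
)

```text
t: 5.6
ee_pos: [0.6389, 0.2296, 0.1701]
tcp_rot: [[-0.002, -0.914, 0.405], [-0.002, 0.405, 0.914], [-1.0, 0.001, -0.002]]
force: [0.4, -1.3, -1.1]
finger_gap: 0.0435
```

>>> play_rows(
  commands=[
    {"dx":-0.1,"dy":-0.8,"dz":0,"yaw":0,"fingers":4},
    {"dx":-0.1,"dy":-0.8,"dz":0,"yaw":0,"fingers":4},
    {"dx":-0.1,"dy":-0.8,"dz":0,"yaw":0,"fingers":4},
  ],
)

```text
t: 5.9
ee_pos: [0.6374, 0.2198, 0.1692]
tcp_rot: [[-0.003, -0.913, 0.407], [-0.002, 0.407, 0.913], [-1.0, 0.002, -0.004]]
force: [0.1, -0.4, -0.7]
finger_gap: 0.0436
```

```bash
python3 - <<'E'
from h import *
W,im=meas('b2',.08,.1)
blobs(W,.024,.030)
z=W[...,2]
print(z[200:330:12,250:400:12].round(3))
s=ctrl.read_state();print(s['ee_pos'].round(4),s['tcp_rot'].round(3))
E
```

```text
t 5.9 ee [0.6374 0.2198 0.1692] gap 0.043644733020644914 bench 0.0006
[308 198  24  13 207] med z 0.0864 max 0.0898 circ 0.6355 0.2214 r 0.0092 mean [0.6327 0.2232]
[ 560    0   43   70 1479] med z 0.0272 max 0.0300 circ 0.5981 0.4783 r 0.0307 mean [0.6015 0.4761]
[549  62  12  10  40] med z 0.0246 max 0.0261 circ 0.6181 0.4536 r 0.0050 mean [0.6177 0.4537]
[544  67   5   9  16] med z 0.0242 max 0.0253 circ 0.6184 0.4465 r 0.0034 mean [0.6181 0.4464]
[  4  81  41  42 630] med z 0.0254 max 0.0278 circ 0.4521 0.0111 r 0.0187 mean [0.4519 0.0113]
[ 272  143   98   82 4009] med z 0.0271 max 0.0299 circ 0.6379 0.2208 r 0.0479 mean [0.6253 0.2264]
[307 233  27   5  94] med z 0.0268 max 0.0288 circ 0.6785 0.2023 r 0.0134 mean [0.6779 0.2027]
[122 242  45  46 228] med z 0.0270 max 0.0300 circ 0.6332 0.0192 r 0.0294 mean [0.6286 0.0344]
[109 266  30  28 183] med z 0.0271 max 0.0300 circ 0.6385 -0.0055 r 0.0198 mean [ 0.64   -0.0119]
[[ 0.001  0.015  0.028  0.029  0.033  0.066  0.084  0.051  0.026  0.027
   0.015  0.012  0.   ]
 [ 0.001  0.     0.016  0.028  0.027  0.156  0.159  0.158  0.027  
[... 283 characters left out ...]
    0.172
   0.176  0.177 -0.   ]
 [ 0.179  0.189  0.175  0.172 -0.     0.     0.001  0.001 -0.     0.174
   0.183  0.187  0.18 ]
 [ 0.2    0.196  0.177  0.173  0.159  0.     0.001  0.153  0.161  0.174
   0.183  0.194  0.202]
 [ 0.208  0.195  0.179  0.173  0.171  0.164  0.163  0.166  0.172  0.174
   0.186  0.2    0.208]
 [ 0.222  0.224  0.001  0.     0.173  0.172  0.173  0.175  0.174  0.
   0.187  0.222  0.222]
 [ 0.229  0.229  0.     0.001  0.001  0.002  0.002 -0.001 -0.     0.001
  -0.     0.229  0.229]
 [ 0.234  0.234  0.001  0.001 -0.001  0.     0.    -0.001 -0.    -0.
   0.     0.234  0.233]]
[0.6377 0.2198 0.1696] [[-0.003 -0.913  0.407]
 [-0.002  0.407  0.913]
 [-1.     0.002 -0.003]]
```

View pics/b2.png

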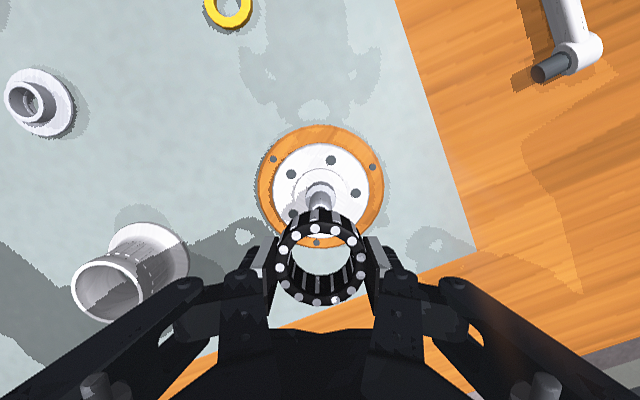

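```bash
cat >> h.py <<'E'
from scipy.optimize import minimize
def ring(W,c0,zlo,zhi,ri,ro):
    p=W[(W[...,2]>zlo)&(W[...,2]<zhi)&(np.hypot(W[...,0]-c0[0],W[...,1]-c0[1])<ro+.004)]
    def f(c):
        r=np.hypot(*(p[:,:2]-c).T); return np.mean(np.clip(ri-r,0,.003)+np.clip(r-ro,0,.003))*1e3
    o=minimize(f,c0,method='Nelder-Mead',options=dict(xatol=1e-5,fatol=1e-7,initial_simplex=np.array(c0)+np.array([[0,0],[.004,0],[0,.004]])))
    print('ring',o.x.round(4),'cost %.3f mm n %d z %.4f'%(o.fun,len(p),np.median(p[:,2])))
    return o.x
E
python3 - <<'E'
from h import *
z=np.load('pics/b2.npz');W=z['W']
for zl,zh in((.1705,.178),(.1715,.176)): ring(W,[.6375,.2198],zl,zh,.0165,.023)
z=np.load('pics/lb1.npz');W=z['W']; ring(W,[.6241,-.2007],.019,.0255,.0165,.023)
z=np.load('pics/base1.npz');W=z['W']; ring(W,[.6378,.221],.0235,.03,.025,.048);ring(W,[.6378,.221],.0315,.036,.014,.025)
E
```

```text
ring [0.6379 0.2214] cost 0.081 mm n 3412 z 0.1729
ring [0.638  0.2214] cost 0.054 mm n 3033 z 0.1729
ring [ 0.6239 -0.2004] cost 0.007 mm n 838 z 0.0218
ring [0.6381 0.2209] cost 0.000 mm n 3518 z 0.0271
ring [0.638  0.2208] cost 0.003 mm n 823 z 0.0331
```

>>> play_rows(
  commands=[
    {"dx":0,"dy":-0.05,"dz":-2,"yaw":0,"fingers":4},
    {"dx":0,"dy":-0.05,"dz":-4,"yaw":0,"fingers":4},
    {"dx":0,"dy":-0.05,"dz":-5.5,"yaw":0,"fingers":4},
    {"dx":0,"dy":-0.05,"dz":-5.5,"yaw":0,"fingers":4},
    {"dx":0,"dy":-0.05,"dz":-5.5,"yaw":0,"fingers":4},
  ],
)

```text
t: 6.45
ee_pos: [0.6378, 0.2188, 0.1146]
tcp_rot: [[-0.003, -0.913, 0.408], [-0.002, 0.408, 0.913], [-1.0, 0.002, -0.003]]
force: [0.0, 0.4, -0.7]
finger_gap: 0.0437
```

>>> play_rows(
  commands=[
    {"dx":0,"dy":0.04,"dz":-1,"yaw":0,"fingers":4},
    {"dx":0,"dy":0.04,"dz":-2,"yaw":0,"fingers":4},
    {"dx":0,"dy":0.04,"dz":-3,"yaw":0,"fingers":4},
    {"dx":0,"dy":0.04,"dz":-4,"yaw":0,"fingers":4},
    {"dx":0,"dy":0.04,"dz":-4,"yaw":0,"fingers":4},
  ],
)

```text
t: 6.95
ee_pos: [0.6359, 0.2189, 0.072]
tcp_rot: [[-0.007, -0.913, 0.408], [-0.003, 0.408, 0.913], [-1.0, 0.005, -0.006]]
force: [-1.0, -0.7, -0.6]
finger_gap: 0.0436
```

>>> play_rows(
  commands=[
    {"dx":0.1,"dy":0.04,"dz":0.3,"yaw":0,"fingers":4},
    {"dx":0.1,"dy":0.04,"dz":0.3,"yaw":0,"fingers":4},
    {"dx":0.1,"dy":0.04,"dz":0.3,"yaw":0,"fingers":4},
  ],
)

```text
t: 7.25
ee_pos: [0.6376, 0.2194, 0.0758]
tcp_rot: [[-0.006, -0.913, 0.408], [-0.003, 0.408, 0.913], [-1.0, 0.004, -0.005]]
force: [-0.4, 0.2, -0.2]
finger_gap: 0.0439
```

>>> play_rows(
  commands=[
    {"dx":0.01,"dy":0,"dz":-0.6,"yaw":0,"fingers":4},
    {"dx":0.01,"dy":0,"dz":-1.2,"yaw":0,"fingers":4},
    {"dx":0.01,"dy":0,"dz":-1.8,"yaw":0,"fingers":4},
    {"dx":0.01,"dy":0,"dz":-2.2,"yaw":0,"fingers":4},
    {"dx":0.01,"dy":0,"dz":-2.2,"yaw":0,"fingers":4},
  ],
)

```text
t: 7.75
ee_pos: [0.6367, 0.2192, 0.0524]
tcp_rot: [[-0.008, -0.913, 0.408], [-0.004, 0.408, 0.913], [-1.0, 0.006, -0.007]]
force: [-0.7, -0.2, 0.2]
finger_gap: 0.0435
```

>>> play_rows(
  commands=[
    {"dx":0.05,"dy":0,"dz":-0.1,"yaw":0,"fingers":4},
    {"dx":0.05,"dy":0,"dz":-0.1,"yaw":0,"fingers":4},
    {"dx":0.05,"dy":0,"dz":-0.1,"yaw":0,"fingers":4},
  ],
)

```text
t: 8.05
ee_pos: [0.6374, 0.2192, 0.0516]
tcp_rot: [[-0.008, -0.913, 0.408], [-0.003, 0.408, 0.913], [-1.0, 0.006, -0.006]]
force: [0.5, -0.2, -0.7]
finger_gap: 0.0438
```

>>> play_rows(
  commands=[
    {"dx":0,"dy":0,"dz":-0.1,"yaw":0,"fingers":4},
    {"dx":0,"dy":0,"dz":-0.1,"yaw":0,"fingers":4},
    {"dx":0,"dy":0,"dz":-0.1,"yaw":0,"fingers":6.5},
    {"dx":0,"dy":0,"dz":-0.1,"yaw":0,"fingers":6.5},
    {"dx":0,"dy":0,"dz":-0.1,"yaw":0,"fingers":6.5},
  ],
)

```text
t: 8.55
ee_pos: [0.6374, 0.2192, 0.0506]
tcp_rot: [[-0.008, -0.913, 0.408], [-0.003, 0.408, 0.913], [-1.0, 0.006, -0.006]]
force: [-0.2, -0.9, 0.1]
finger_gap: 0.065
```

>>> play_rows(
  commands=[
    {"dx":0,"dy":0,"dz":3,"yaw":0,"fingers":6.5},
    {"dx":0,"dy":0,"dz":7,"yaw":0,"fingers":6.5},
    {"dx":0,"dy":0,"dz":11,"yaw":0,"fingers":6.5},
    {"dx":0,"dy":0,"dz":13,"yaw":0,"fingers":6.5},
    {"dx":0,"dy":0,"dz":13,"yaw":0,"fingers":6.5},
  ],
)

```text
t: 9.05
ee_pos: [0.6404, 0.2199, 0.1855]
tcp_rot: [[0.001, -0.913, 0.408], [-0.001, 0.408, 0.913], [-1.0, -0.001, -0.001]]
force: [-0.5, 0.1, -0.2]
finger_gap: 0.065
```

```bash
python3 - <<'E'
from h import *
W,im=meas('b3',.048,.062,100)
ring(W,[.638,.2209],.0515,.0585,.0165,.023)
blobs(W,.078,.095,50)
ring(W,[.4503,.2149],.007,.013,.012,.021)
s=ctrl.read_state();print(s['ee_pos'].round(4),s['tcp_rot'].round(3))
E
```

```text
t 9.05 ee [0.6404 0.2199 0.1855] gap 0.0650174127308475 bench 0.0006
[ 294  168   50   49 1217] med z 0.0544 max 0.0615 circ 0.6383 0.2207 r 0.0233 mean [0.6357 0.2221]
[110 242  51  41 422] med z 0.0534 max 0.0620 circ 0.6303 0.0236 r 0.0282 mean [0.6274 0.0358]
[ 92 254  39  47 730] med z 0.0557 max 0.0620 circ 0.6318 -0.0021 r 0.0251 mean [ 0.6327 -0.0119]
ring [0.6384 0.2207] cost 0.514 mm n 1053 z 0.0546
[307 189  23  23 399] med z 0.0875 max 0.0900 circ 0.6375 0.2208 r 0.0094 mean [0.6364 0.2214]
ring [0.4503 0.2151] cost 0.001 mm n 697 z 0.0098
[0.6388 0.2196 0.1826] [[-0.004 -0.913  0.408]
 [-0.002  0.408  0.913]
 [-1.     0.002 -0.004]]
```

>>> play_rows(
  commands=[
    {"dx":-4,"dy":-0.2,"dz":0,"yaw":0,"fingers":6.5},
    {"dx":-9,"dy":-0.4,"dz":0,"yaw":0,"fingers":6.5},
    {"dx":-14,"dy":-0.6,"dz":0,"yaw":0,"fingers":6.5},
    {"dx":-18.9,"dy":-0.6,"dz":0,"yaw":0,"fingers":6.5},
    {"dx":-18.9,"dy":-0.6,"dz":-2,"yaw":0,"fingers":6.5},
  ],
)

```text
t: 9.6
ee_pos: [0.4429, 0.2128, 0.1616]
tcp_rot: [[-0.009, -0.914, 0.406], [-0.003, 0.406, 0.914], [-1.0, 0.007, -0.007]]
force: [1.8, 0.9, -0.5]
finger_gap: 0.0651
```

>>> play_rows(
  commands=[
    {"dx":0,"dy":0,"dz":-4,"yaw":0,"fingers":6.5},
    {"dx":0,"dy":0,"dz":-8,"yaw":0,"fingers":6.5},
    {"dx":0,"dy":0,"dz":-11.5,"yaw":0,"fingers":6.5},
    {"dx":0,"dy":0,"dz":-11.5,"yaw":0,"fingers":6.5},
    {"dx":0,"dy":0,"dz":-11.5,"yaw":0,"fingers":6.5},
  ],
)

```text
t: 10.1
ee_pos: [0.4411, 0.2122, 0.0453]
tcp_rot: [[-0.013, -0.914, 0.406], [-0.005, 0.406, 0.914], [-1.0, 0.01, -0.01]]
force: [0.3, 1.0, 0.8]
finger_gap: 0.0648
```

>>> play_rows(
  commands=[
    {"dx":0.85,"dy":0.14,"dz":-0.5,"yaw":0,"fingers":6.5},
    {"dx":0.85,"dy":0.14,"dz":-1,"yaw":0,"fingers":6.5},
    {"dx":0.85,"dy":0.14,"dz":-1.8,"yaw":0,"fingers":6.5},
    {"dx":0.85,"dy":0.14,"dz":-1.8,"yaw":0,"fingers":6.5},
    {"dx":0.85,"dy":0.14,"dz":-1.8,"yaw":0,"fingers":6.5},
  ],
)

```text
t: 10.6
ee_pos: [0.4494, 0.2136, 0.0273]
tcp_rot: [[-0.013, -0.914, 0.406], [-0.005, 0.406, 0.914], [-1.0, 0.01, -0.01]]
force: [-0.5, 0.1, 0.1]
finger_gap: 0.0648
```

```bash
python3 - <<'E'
from h import *
W,im=meas('sp1',.007,.013,100)
ring(W,[.4503,.2151],.007,.013,.012,.021)
blobs(W,.024,.032,50)
s=ctrl.read_state();print(s['ee_pos'].round(4),s['tcp_rot'].round(3))
E
```

```text
t 10.6 ee [0.4494 0.2136 0.0273] gap 0.06481794981348533 bench 0.0005
[ 284  210   74   71 2804] med z 0.0098 max 0.0120 circ 0.4501 0.2147 r 0.0210 mean [0.449  0.2152]
[   0  327   63   35 1368] med z 0.0115 max 0.0130 circ 0.4359 0.0255 r 0.0187 mean [0.4347 0.0269]
ring [0.4497 0.2149] cost 0.003 mm n 2804 z 0.0098
[238 239  20  46 255] med z 0.0282 max 0.0319 circ 0.4361 0.1834 r 0.0116 mean [0.4332 0.1858]
[384 239  20  48 263] med z 0.0282 max 0.0320 circ 0.4646 0.2473 r 0.0117 mean [0.4605 0.2473]
[  0 364  22  18 185] med z 0.0254 max 0.0270 circ 0.4484 0.0255 r 0.0029 mean [0.4434 0.0243]
[0.4495 0.2136 0.0274] [[-0.013 -0.914  0.406]
 [-0.005  0.406  0.914]
 [-1.     0.01  -0.01 ]]
```

>>> play_rows(
  commands=[
    {"dx":0,"dy":0,"dz":-0.5,"yaw":0,"fingers":6.5},
    {"dx":0,"dy":0,"dz":-1,"yaw":0,"fingers":6.5},
    {"dx":0,"dy":0,"dz":-1,"yaw":0,"fingers":5.5},
    {"dx":0,"dy":0,"dz":-1,"yaw":0,"fingers":5.5},
    {"dx":0,"dy":0,"dz":-1,"yaw":0,"fingers":5},
  ],
)

```text
t: 11.15
ee_pos: [0.4496, 0.2137, 0.0175]
tcp_rot: [[-0.013, -0.914, 0.406], [-0.005, 0.406, 0.914], [-1.0, 0.01, -0.01]]
force: [-0.0, 0.4, 0.1]
finger_gap: 0.0498
```

>>> play_rows(
  commands=[
    {"dx":0,"dy":0,"dz":0,"yaw":0,"fingers":3.5},
    {"dx":0,"dy":0,"dz":0,"yaw":0,"fingers":3.5},
    {"dx":0,"dy":0,"dz":0,"yaw":0,"fingers":3.5},
    {"dx":0,"dy":0,"dz":0,"yaw":0,"fingers":3.5},
  ],
)

```text
t: 11.55
ee_pos: [0.4499, 0.2138, 0.0178]
tcp_rot: [[-0.012, -0.914, 0.406], [-0.004, 0.406, 0.914], [-1.0, 0.009, -0.009]]
force: [0.2, 0.8, 2.6]
finger_gap: 0.039
```

>>> play_rows(
  commands=[
    {"dx":0,"dy":0,"dz":3,"yaw":0,"fingers":3.5},
    {"dx":0,"dy":0,"dz":7,"yaw":0,"fingers":3.5},
    {"dx":0,"dy":0,"dz":11,"yaw":0,"fingers":3.5},
    {"dx":0,"dy":0,"dz":14,"yaw":0,"fingers":3.5},
    {"dx":0,"dy":0,"dz":14,"yaw":0,"fingers":3.5},
  ],
)

```text
t: 12.05
ee_pos: [0.4534, 0.2149, 0.1624]
tcp_rot: [[-0.003, -0.914, 0.406], [-0.002, 0.406, 0.914], [-1.0, 0.002, -0.003]]
force: [0.6, 0.8, 0.2]
finger_gap: 0.0391
```

>>> play_rows(
  commands=[
    {"dx":4.5,"dy":0.2,"dz":0,"yaw":0,"fingers":3.5},
    {"dx":9,"dy":0.4,"dz":0,"yaw":0,"fingers":3.5},
    {"dx":14,"dy":0.5,"dz":0,"yaw":0,"fingers":3.5},
    {"dx":18.3,"dy":0.5,"dz":0,"yaw":0,"fingers":3.5},
    {"dx":18.3,"dy":0.5,"dz":0,"yaw":0,"fingers":3.5},
  ],
)

```text
t: 12.55
ee_pos: [0.6413, 0.2193, 0.1598]
tcp_rot: [[-0.001, -0.913, 0.408], [-0.002, 0.408, 0.913], [-1.0, 0.0, -0.002]]
force: [-0.2, -0.7, -0.2]
finger_gap: 0.0393
```

>>> play_rows(
  commands=[
    {"dx":-0.3,"dy":0.0,"dz":0,"yaw":0,"fingers":3.5},
    {"dx":-0.3,"dy":0.0,"dz":0,"yaw":0,"fingers":3.5},
    {"dx":-0.3,"dy":0,"dz":0,"yaw":0,"fingers":3.5},
  ],
)

```text
t: 12.85
ee_pos: [0.6363, 0.2192, 0.159]
tcp_rot: [[-0.003, -0.913, 0.407], [-0.002, 0.407, 0.913], [-1.0, 0.002, -0.004]]
force: [0.2, -0.3, -0.4]
finger_gap: 0.0394
```

```bash
python3 - <<'E'
from h import *
W,im=meas('b4',.08,.1)
s=ctrl.read_state();e=s['ee_pos'];print(e.round(4),s['tcp_rot'].round(3))
z=W[...,2]; print(z[215:320:12,270:380:12].round(3))
for a,b in((-.0095,-.0035),(-.011,-.003)): ring(W,[e[0],e[1]+.001],e[2]+a,e[2]+b,.012,.021)
E
```

```text
t 12.85 ee [0.6363 0.2192 0.159 ] gap 0.039384774260672474 bench 0.0006
[0.6367 0.2193 0.1596] [[-0.002 -0.913  0.407]
 [-0.002  0.407  0.913]
 [-1.     0.001 -0.003]]
[[ 0.015  0.027  0.029  0.143  0.148  0.144  0.055  0.027  0.025  0.014]
 [ 0.013  0.014  0.15   0.15   0.151  0.15   0.15   0.028  0.015  0.002]
 [ 0.156  0.153  0.15   0.026  0.027  0.027  0.151  0.152  0.156 -0.   ]
 [ 0.168  0.155  0.152 -0.001  0.016  0.014  0.144  0.151  0.169  0.17 ]
 [ 0.18   0.156  0.151  0.143 -0.     0.001  0.151  0.151  0.177  0.181]
 [ 0.185  0.156  0.151  0.151  0.15   0.151  0.151 -0.     0.177  0.192]
 [ 0.185  0.     0.002  0.001  0.151  0.15   0.002  0.     0.179  0.2  ]
 [ 0.184 -0.     0.001  0.001  0.     0.001  0.001  0.     0.18   0.215]
 [ 0.183 -0.     0.001  0.001 -0.     0.001 -0.     0.     0.     0.218]]
ring [0.6366 0.221 ] cost 0.051 mm n 2661 z 0.1510
ring [0.6367 0.2208] cost 0.053 mm n 3206 z 0.1509
```

View pics/b4.png

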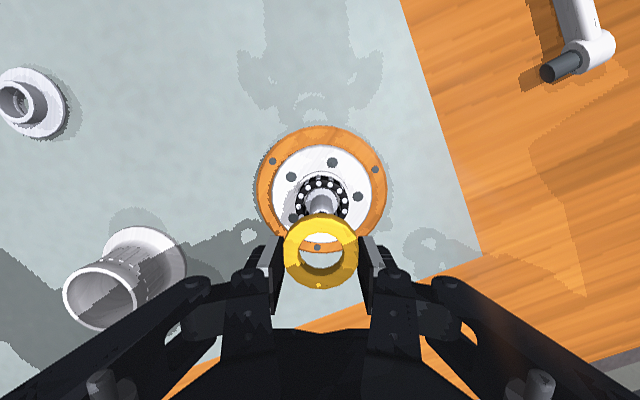

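>>> play_rows(
  commands=[
    {"dx":0.12,"dy":0,"dz":-2,"yaw":0,"fingers":3.5},
    {"dx":0.12,"dy":0,"dz":-4,"yaw":0,"fingers":3.5},
    {"dx":0.12,"dy":0,"dz":-4.2,"yaw":0,"fingers":3.5},
    {"dx":0.12,"dy":0,"dz":-4.2,"yaw":0,"fingers":3.5},
  ],
)

```text
t: 13.3
ee_pos: [0.6367, 0.2193, 0.1173]
tcp_rot: [[-0.004, -0.913, 0.407], [-0.003, 0.407, 0.913], [-1.0, 0.003, -0.004]]
force: [0.4, -0.6, 0.3]
finger_gap: 0.0385
```

>>> play_rows(
  commands=[
    {"dx":0.1,"dy":0,"dz":0,"yaw":0,"fingers":3.5},
    {"dx":0.12,"dy":0,"dz":-1,"yaw":0,"fingers":3.5},
    {"dx":0.14,"dy":0,"dz":-2,"yaw":0,"fingers":3.5},
    {"dx":0.12,"dy":0,"dz":-3,"yaw":0,"fingers":3.5},
    {"dx":0.1,"dy":0,"dz":-3,"yaw":0,"fingers":3.5},
  ],
)

```text
t: 13.8
ee_pos: [0.6358, 0.2188, 0.0847]
tcp_rot: [[-0.008, -0.913, 0.407], [-0.004, 0.407, 0.913], [-1.0, 0.006, -0.007]]
force: [-0.6, -0.3, -1.1]
finger_gap: 0.0389
```

>>> play_rows(
  commands=[
    {"dx":0.15,"dy":0.04,"dz":0,"yaw":0,"fingers":3.5},
    {"dx":0.15,"dy":0.04,"dz":0,"yaw":0,"fingers":3.5},
    {"dx":0.15,"dy":0.04,"dz":0,"yaw":0,"fingers":3.5},
  ],
)

```text
t: 14.1
ee_pos: [0.6377, 0.2193, 0.085]
tcp_rot: [[-0.008, -0.913, 0.407], [-0.004, 0.407, 0.913], [-1.0, 0.006, -0.006]]
force: [-0.1, 0.4, -0.7]
finger_gap: 0.0391
```

Down to about 0.0735.

>>> play_rows(
  commands=[
    {"dx":0.02,"dy":0,"dz":-0.4,"yaw":0,"fingers":3.5},
    {"dx":0.04,"dy":0,"dz":-0.8,"yaw":0,"fingers":3.5},
    {"dx":0.04,"dy":0,"dz":-1.1,"yaw":0,"fingers":3.5},
    {"dx":0.04,"dy":0,"dz":-1.1,"yaw":0,"fingers":3.5},
    {"dx":0.02,"dy":0,"dz":-1.1,"yaw":0,"fingers":3.5},
  ],
)

```text
t: 14.6
ee_pos: [0.6377, 0.2193, 0.0737]
tcp_rot: [[-0.008, -0.913, 0.407], [-0.004, 0.407, 0.913], [-1.0, 0.006, -0.007]]
force: [0.1, 0.3, -0.1]
finger_gap: 0.039
```

>>> play_rows(
  commands=[
    {"dx":0,"dy":0,"dz":-0.07,"yaw":0,"fingers":3.5},
    {"dx":0,"dy":0,"dz":-0.07,"yaw":0,"fingers":3.5},
    {"dx":0,"dy":0,"dz":-0.07,"yaw":0,"fingers":6},
    {"dx":0,"dy":0,"dz":-0.07,"yaw":0,"fingers":6},
    {"dx":0,"dy":0,"dz":-0.07,"yaw":0,"fingers":6},
  ],
)

```text
t: 15.1
ee_pos: [0.6378, 0.2193, 0.0732]
tcp_rot: [[-0.008, -0.913, 0.407], [-0.004, 0.407, 0.913], [-1.0, 0.006, -0.007]]
force: [-0.3, -0.3, 0.7]
finger_gap: 0.06
```

>>> play_rows(
  commands=[
    {"dx":0,"dy":0,"dz":3,"yaw":0,"fingers":6},
    {"dx":0,"dy":0,"dz":7,"yaw":0,"fingers":6},
    {"dx":0,"dy":0,"dz":10,"yaw":0,"fingers":6},
    {"dx":0,"dy":0,"dz":11,"yaw":0,"fingers":6},
    {"dx":0,"dy":0,"dz":11,"yaw":0,"fingers":6},
  ],
)

```text
t: 15.6
ee_pos: [0.6393, 0.2196, 0.1854]
tcp_rot: [[-0.004, -0.913, 0.407], [-0.003, 0.407, 0.913], [-1.0, 0.002, -0.004]]
force: [0.4, 0.1, -0.6]
finger_gap: 0.06
```

```bash
python3 - <<'E'
from h import *
W,im=meas('b5',.055,.070,100)
ring(W,[.638,.2209],.061,.069,.012,.021)
s=ctrl.read_state();print(s['ee_pos'].round(4),s['tcp_rot'].round(3))
E
```

```text
t 15.6 ee [0.6393 0.2196 0.1854] gap 0.06001831986769149 bench 0.0006
[ 297  172   47   47 1182] med z 0.0646 max 0.0699 circ 0.6374 0.2218 r 0.0221 mean [0.6357 0.2224]
[  84  246   75   63 1689] med z 0.0647 max 0.0700 circ 0.6349 0.0110 r 0.0333 mean [0.6285 0.0074]
ring [0.6391 0.2206] cost 0.071 mm n 1057 z 0.0647
[0.6379 0.2193 0.1833] [[-0.007 -0.913  0.407]
 [-0.003  0.407  0.913]
 [-1.     0.005 -0.006]]
```

>>> play_rows(
  commands=[
    {"dx":-2,"dy":-4,"dz":0,"yaw":0,"fingers":6},
    {"dx":-4,"dy":-8,"dz":0,"yaw":0,"fingers":6},
    {"dx":-6,"dy":-12.5,"dz":0,"yaw":0,"fingers":6},
    {"dx":-8,"dy":-17,"dz":0,"yaw":0,"fingers":6},
    {"dx":-10,"dy":-21.5,"dz":0,"yaw":0,"fingers":6},
  ],
)

```text
t: 16.15
ee_pos: [0.5351, 0.0031, 0.1805]
tcp_rot: [[-0.012, -0.914, 0.406], [-0.003, 0.407, 0.914], [-1.0, 0.01, -0.008]]
force: [1.4, -0.0, 0.4]
finger_gap: 0.0601
```

>>> play_rows(
  commands=[
    {"dx":-2,"dy":-4.5,"dz":0,"yaw":0,"fingers":6},
    {"dx":-4,"dy":-9,"dz":0,"yaw":0,"fingers":6},
    {"dx":-6,"dy":-13,"dz":0,"yaw":0,"fingers":6},
    {"dx":-7.8,"dy":-17,"dz":-1,"yaw":0,"fingers":6},
    {"dx":-8,"dy":-19.3,"dz":-2,"yaw":0,"fingers":6},
  ],
)

```text
t: 16.65
ee_pos: [0.4515, -0.1912, 0.1581]
tcp_rot: [[-0.016, -0.912, 0.409], [-0.001, 0.409, 0.912], [-1.0, 0.014, -0.008]]
force: [0.4, 0.0, -0.0]
finger_gap: 0.0599
```

```bash
python3 - <<'E'
from h import *
W,im=meas('ub1',.008,.017,100)
s=ctrl.read_state();print(s['ee_pos'].round(4),s['tcp_rot'].round(3))
ring(W,[.4544,-.1966],.011,.017,.012,.0165)
E
```

```text
t 16.65 ee [ 0.4515 -0.1912  0.1581] gap 0.0598619989437154 bench 0.0005
[ 440    0   71   30 1346] med z 0.0120 max 0.0170 circ 0.3536 -0.0045 r 0.0289 mean [ 0.3614 -0.0091]
[ 486   70   71   71 2201] med z 0.0121 max 0.0170 circ 0.4512 0.0102 r 0.0316 mean [0.4487 0.0042]
[525  91  17  30 193] med z 0.0128 max 0.0170 circ 0.4529 0.0133 r 0.0126 mean [0.4551 0.0204]
[299 181  34  34 467] med z 0.0137 max 0.0161 circ 0.4540 -0.1963 r 0.0171 mean [ 0.4531 -0.1963]
[ 521  233   83   73 1624] med z 0.0115 max 0.0170 circ 0.6334 0.0098 r 0.0433 mean [ 0.6161 -0.0008]
[111 279  40   8 147] med z 0.0126 max 0.0169 circ 0.4602 -0.4196 r 0.0202 mean [ 0.4587 -0.4143]
[ 0.4517 -0.1932  0.1564] [[-0.017 -0.912  0.411]
 [-0.003  0.411  0.912]
 [-1.     0.015 -0.01 ]]
ring [ 0.4537 -0.1965] cost 0.012 mm n 419 z 0.0138
```

>>> play_rows(
  commands=[
    {"dx":0.2,"dy":-0.5,"dz":-4,"yaw":0,"fingers":6},
    {"dx":0.2,"dy":-0.5,"dz":-8,"yaw":0,"fingers":6},
    {"dx":0.2,"dy":-0.5,"dz":-11,"yaw":0,"fingers":6},
    {"dx":0.2,"dy":-0.5,"dz":-12,"yaw":0,"fingers":5.5},
    {"dx":0.2,"dy":-0.5,"dz":-12,"yaw":0,"fingers":5},
  ],
)

```text
t: 17.2
ee_pos: [0.4512, -0.1965, 0.0339]
tcp_rot: [[-0.023, -0.912, 0.41], [0.001, 0.411, 0.912], [-1.0, 0.021, -0.009]]
force: [0.2, 0.2, -1.1]
finger_gap: 0.0499
```

>>> play_rows(
  commands=[
    {"dx":0,"dy":0,"dz":0,"yaw":0,"fingers":5},
    {"dx":0,"dy":0,"dz":0,"yaw":0,"fingers":5},
  ],
)

```text
t: 17.4
ee_pos: [0.4521, -0.1967, 0.035]
tcp_rot: [[-0.021, -0.912, 0.41], [-0.0, 0.41, 0.912], [-1.0, 0.019, -0.009]]
force: [0.2, -0.5, -0.1]
finger_gap: 0.0502
```

>>> play_rows(
  commands=[
    {"dx":0.14,"dy":-0.15,"dz":-0.8,"yaw":0,"fingers":5},
    {"dx":0.14,"dy":-0.15,"dz":-1.7,"yaw":0,"fingers":5},
    {"dx":0.14,"dy":-0.15,"dz":-1.7,"yaw":0,"fingers":5},
    {"dx":0.14,"dy":-0.15,"dz":-1.7,"yaw":0,"fingers":4.5},
    {"dx":0.14,"dy":-0.15,"dz":-1.7,"yaw":0,"fingers":4.5},
  ],
)

```text
t: 17.9
ee_pos: [0.4535, -0.1982, 0.018]
tcp_rot: [[-0.021, -0.912, 0.41], [-0.0, 0.41, 0.912], [-1.0, 0.019, -0.009]]
force: [0.3, 0.3, 0.7]
finger_gap: 0.0448
```

>>> play_rows(
  commands=[
    {"dx":0,"dy":0,"dz":0,"yaw":0,"fingers":2.6},
    {"dx":0,"dy":0,"dz":0,"yaw":0,"fingers":2.6},
    {"dx":0,"dy":0,"dz":0,"yaw":0,"fingers":2.6},
    {"dx":0,"dy":0,"dz":0,"yaw":0,"fingers":2.6},
  ],
)

```text
t: 18.3
ee_pos: [0.4538, -0.1982, 0.0184]
tcp_rot: [[-0.021, -0.912, 0.41], [-0.0, 0.41, 0.912], [-1.0, 0.019, -0.009]]
force: [0.2, 2.5, 4.2]
finger_gap: 0.0311
```

>>> play_rows(
  commands=[
    {"dx":0,"dy":0,"dz":3,"yaw":0,"fingers":2.6},
    {"dx":0,"dy":0,"dz":7,"yaw":0,"fingers":2.6},
    {"dx":0,"dy":0,"dz":11,"yaw":0,"fingers":2.6},
    {"dx":0,"dy":0,"dz":15,"yaw":0,"fingers":2.6},
    {"dx":0,"dy":0,"dz":15,"yaw":0,"fingers":2.6},
  ],
)

```text
t: 18.8
ee_pos: [0.4577, -0.2007, 0.1742]
tcp_rot: [[-0.011, -0.912, 0.41], [-0.007, 0.41, 0.912], [-1.0, 0.007, -0.011]]
force: [0.8, -0.5, 0.2]
finger_gap: 0.031
```

>>> play_rows(
  commands=[
    {"dx":2,"dy":4.5,"dz":0,"yaw":0,"fingers":2.6},
    {"dx":4,"dy":9,"dz":0,"yaw":0,"fingers":2.6},
    {"dx":6,"dy":13.5,"dz":0,"yaw":0,"fingers":2.6},
    {"dx":8,"dy":18,"dz":0,"yaw":0,"fingers":2.6},
    {"dx":10,"dy":22.5,"dz":0,"yaw":0,"fingers":2.6},
  ],
)

```text
t: 19.3
ee_pos: [0.5576, 0.026, 0.1731]
tcp_rot: [[-0.012, -0.912, 0.41], [-0.007, 0.41, 0.912], [-1.0, 0.008, -0.012]]
force: [0.5, -0.5, -0.1]
finger_gap: 0.0308
```

>>> play_rows(
  commands=[
    {"dx":2,"dy":4.5,"dz":0,"yaw":0,"fingers":2.6},
    {"dx":4,"dy":9,"dz":0,"yaw":0,"fingers":2.6},
    {"dx":6,"dy":13.5,"dz":0,"yaw":0,"fingers":2.6},
    {"dx":7.6,"dy":18,"dz":0,"yaw":0,"fingers":2.6},
    {"dx":7.6,"dy":18,"dz":0,"yaw":0,"fingers":2.6},
  ],
)

```text
t: 19.8
ee_pos: [0.6348, 0.2111, 0.1712]
tcp_rot: [[-0.012, -0.914, 0.405], [-0.006, 0.405, 0.914], [-1.0, 0.008, -0.01]]
force: [0.7, -1.6, 0.8]
finger_gap: 0.0309
```

>>> play_rows(
  commands=[
    {"dx":0.3,"dy":0.5,"dz":-0.5,"yaw":0,"fingers":2.6},
    {"dx":0.3,"dy":0.5,"dz":-0.5,"yaw":0,"fingers":2.6},
    {"dx":0.3,"dy":0.5,"dz":-0.5,"yaw":0,"fingers":2.6},
    {"dx":0.3,"dy":0.5,"dz":-0.5,"yaw":0,"fingers":2.6},
  ],
)

```text
t: 20.2
ee_pos: [0.6374, 0.2149, 0.166]
tcp_rot: [[-0.012, -0.914, 0.407], [-0.006, 0.407, 0.914], [-1.0, 0.009, -0.011]]
force: [-0.5, -0.5, -0.6]
finger_gap: 0.0306
```

```bash
python3 - <<'E'
from h import *
W,im=meas('b6',.08,.1)
s=ctrl.read_state();e=s['ee_pos'];print(e.round(4),s['tcp_rot'].round(3))
z=W[...,2]; print(z[215:320:12,270:380:12].round(3))
for a,b in((-.0075,-.0015),(-.009,-.0005)): ring(W,[e[0],e[1]+.001],e[2]+a,e[2]+b,.012,.0165)
ring(W,[.638,.2209],.0235,.03,.025,.048)
E
```

```text
t 20.2 ee [0.6374 0.2149 0.166 ] gap 0.03061677450917279 bench 0.0006
[315 197  24  24 441] med z 0.0877 max 0.0903 circ 0.6375 0.2208 r 0.0094 mean [0.636  0.2215]
[0.6376 0.2149 0.1663] [[-0.012 -0.914  0.407]
 [-0.006  0.407  0.914]
 [-1.     0.008 -0.01 ]]
[[ 0.012  0.016  0.027  0.064  0.087  0.088  0.065  0.025  0.026  0.015]
 [ 0.001  0.016  0.015  0.156  0.16   0.159  0.028  0.027  0.015  0.001]
 [ 0.001  0.164  0.159  0.015  0.014  0.015  0.161  0.163  0.     0.001]
 [ 0.168  0.176  0.161  0.001  0.002  0.001  0.151  0.173  0.176  0.167]
 [ 0.188  0.188  0.161  0.151  0.    -0.     0.159  0.175  0.187  0.179]
 [ 0.198  0.19   0.     0.161  0.158  0.16   0.161  0.175  0.19   0.198]
 [ 0.207  0.19  -0.     0.    -0.     0.001  0.001  0.177  0.207  0.208]
 [ 0.222  0.191  0.001  0.     0.     0.002 -0.001 -0.     0.221  0.221]
 [ 0.227  0.189  0.     0.     0.001  0.    -0.002  0.001  0.226  0.227]]
ring [0.6375 0.2166] cost 0.128 mm n 1588 z 0.1612
ring [0.6374 0.2167] cost 0.156 mm n 1793 z 0.1611
ring [0.638  0.2208] cost 0.000 mm n 4455 z 0.0271
```

View pics/b6.png

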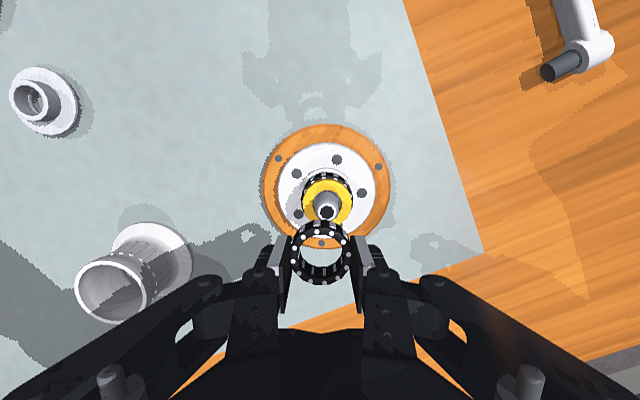

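>>> play_rows(
  commands=[
    {"dx":0.1,"dy":0.42,"dz":-2,"yaw":0,"fingers":2.6},
    {"dx":0.1,"dy":0.42,"dz":-4,"yaw":0,"fingers":2.6},
    {"dx":0.1,"dy":0.42,"dz":-4.5,"yaw":0,"fingers":2.6},
    {"dx":0.1,"dy":0.42,"dz":-4.5,"yaw":0,"fingers":2.6},
    {"dx":0.1,"dy":0.42,"dz":-4.5,"yaw":0,"fingers":2.6},
  ],
)

```text
t: 20.75
ee_pos: [0.6391, 0.2189, 0.1223]
tcp_rot: [[-0.01, -0.913, 0.407], [-0.006, 0.407, 0.913], [-1.0, 0.007, -0.009]]
force: [-0.1, 0.3, -0.0]
finger_gap: 0.0313
```

>>> play_rows(
  commands=[
    {"dx":-0.1,"dy":0.02,"dz":-0.5,"yaw":0,"fingers":2.6},
    {"dx":-0.1,"dy":0.02,"dz":-1.2,"yaw":0,"fingers":2.6},
    {"dx":-0.1,"dy":0.02,"dz":-1.9,"yaw":0,"fingers":2.6},
    {"dx":-0.1,"dy":0.02,"dz":-2.6,"yaw":0,"fingers":2.6},
    {"dx":-0.1,"dy":0.02,"dz":-2.6,"yaw":0,"fingers":2.6},
  ],
)

```text
t: 21.25
ee_pos: [0.6369, 0.2188, 0.0945]
tcp_rot: [[-0.013, -0.913, 0.407], [-0.006, 0.407, 0.913], [-1.0, 0.01, -0.011]]
force: [-0.2, 0.7, -0.1]
finger_gap: 0.0311
```

>>> play_rows(
  commands=[
    {"dx":0.05,"dy":0.02,"dz":0,"yaw":0,"fingers":2.6},
    {"dx":0.05,"dy":0.02,"dz":0,"yaw":0,"fingers":2.6},
    {"dx":0.05,"dy":0.02,"dz":0,"yaw":0,"fingers":2.6},
  ],
)

```text
t: 21.55
ee_pos: [0.6376, 0.2191, 0.0947]
tcp_rot: [[-0.013, -0.913, 0.407], [-0.006, 0.407, 0.913], [-1.0, 0.009, -0.011]]
force: [0.8, 0.2, -0.5]
finger_gap: 0.0308
```

>>> play_rows(
  commands=[
    {"dx":0.05,"dy":0,"dz":-0.4,"yaw":0,"fingers":2.6},
    {"dx":0.05,"dy":0,"dz":-0.8,"yaw":0,"fingers":2.6},
    {"dx":0.05,"dy":0,"dz":-1.05,"yaw":0,"fingers":2.6},
    {"dx":0.04,"dy":0,"dz":-1.05,"yaw":0,"fingers":2.6},
    {"dx":0.04,"dy":0,"dz":-1.05,"yaw":0,"fingers":2.6},
  ],
)

```text
t: 22.05
ee_pos: [0.6379, 0.2191, 0.084]
tcp_rot: [[-0.013, -0.913, 0.407], [-0.006, 0.407, 0.913], [-1.0, 0.01, -0.011]]
force: [-0.0, 0.2, 0.1]
finger_gap: 0.0312
```

>>> play_rows(
  commands=[
    {"dx":0,"dy":0,"dz":0,"yaw":0,"fingers":2.6},
    {"dx":0,"dy":0,"dz":0,"yaw":0,"fingers":5},
    {"dx":0,"dy":0,"dz":0,"yaw":0,"fingers":5},
    {"dx":0,"dy":0,"dz":0,"yaw":0,"fingers":5},
  ],
)

```text
t: 22.45
ee_pos: [0.638, 0.2191, 0.0842]
tcp_rot: [[-0.013, -0.913, 0.407], [-0.006, 0.407, 0.913], [-1.0, 0.009, -0.011]]
force: [-0.2, -0.1, -0.5]
finger_gap: 0.0497
```

>>> play_rows(
  commands=[
    {"dx":0,"dy":0,"dz":3,"yaw":0,"fingers":5},
    {"dx":0,"dy":0,"dz":7,"yaw":0,"fingers":8},
    {"dx":0,"dy":0,"dz":11,"yaw":0,"fingers":8.5},
    {"dx":0,"dy":0,"dz":11,"yaw":0,"fingers":8.5},
    {"dx":0,"dy":0,"dz":11,"yaw":0,"fingers":8.5},
  ],
)

```text
t: 22.95
ee_pos: [0.6391, 0.2193, 0.196]
tcp_rot: [[-0.009, -0.913, 0.407], [-0.006, 0.407, 0.913], [-1.0, 0.006, -0.009]]
force: [-1.0, 0.1, -0.3]
finger_gap: 0.0855
```

```bash
python3 - <<'E'
from h import *
W,im=meas('b7',.068,.083,100)
ring(W,[.638,.2209],.075,.082,.012,.0165)
s=ctrl.read_state();print(s['ee_pos'].round(4),s['tcp_rot'].round(3))
E
```

```text
t 22.95 ee [0.6391 0.2193 0.196 ] gap 0.08545719242461552 bench 0.0006
[303 179  37  38 684] med z 0.0782 max 0.0830 circ 0.6382 0.2210 r 0.0169 mean [0.6367 0.2216]
[ 95 246  66  58 604] med z 0.0693 max 0.0713 circ 0.6346 0.0108 r 0.0330 mean [0.6286 0.014 ]
ring [0.6384 0.2207] cost 0.166 mm n 560 z 0.0784
[0.6378 0.219  0.1941] [[-0.013 -0.913  0.407]
 [-0.006  0.407  0.913]
 [-1.     0.009 -0.011]]
```

>>> play_rows(
  commands=[
    {"dx":-0.1,"dy":-4,"dz":0,"yaw":0,"fingers":8.5},
    {"dx":-0.2,"dy":-9,"dz":0,"yaw":0,"fingers":8.5},
    {"dx":-0.3,"dy":-14,"dz":0,"yaw":0,"fingers":8.5},
    {"dx":-0.4,"dy":-18.5,"dz":0,"yaw":0,"fingers":8.5},
    {"dx":-0.4,"dy":-20.5,"dz":0,"yaw":0,"fingers":8.5},
  ],
)

```text
t: 23.5
ee_pos: [0.6319, 0.0105, 0.1916]
tcp_rot: [[-0.018, -0.912, 0.41], [-0.007, 0.41, 0.912], [-1.0, 0.013, -0.014]]
force: [0.4, 1.4, 0.1]
finger_gap: 0.0848
```

>>> play_rows(
  commands=[
    {"dx":0,"dy":-0.4,"dz":0,"yaw":0,"fingers":8.5},
    {"dx":0,"dy":-0.4,"dz":0,"yaw":0,"fingers":8.5},
    {"dx":0,"dy":-0.4,"dz":0,"yaw":0,"fingers":8.5},
  ],
)

```text
t: 23.8
ee_pos: [0.6311, 0.0076, 0.1903]
tcp_rot: [[-0.02, -0.912, 0.409], [-0.006, 0.409, 0.912], [-1.0, 0.016, -0.014]]
force: [0.5, -0.4, 0.7]
finger_gap: 0.0849
```

```bash
python3 - <<'E'
from h import *
W,im=meas('dr1',.066,.075,100)
ring(W,[.634,.0105],.067,.073,.0285,.0325)
s=ctrl.read_state();print(s['ee_pos'].round(4),s['tcp_rot'].round(3))
E
```

```text
t 23.8 ee [0.6311 0.0076 0.1903] gap 0.08494584810188502 bench 0.0008
[536  85  28  42 296] med z 0.0705 max 0.0749 circ 0.6361 0.2168 r 0.0163 mean [0.6331 0.2084]
[290 167  71  70 991] med z 0.0695 max 0.0714 circ 0.6346 0.0105 r 0.0325 mean [0.6342 0.011 ]
ring [0.6344 0.0106] cost 0.011 mm n 952 z 0.0696
[0.6314 0.0079 0.1907] [[-0.019 -0.913  0.409]
 [-0.006  0.409  0.913]
 [-1.     0.015 -0.014]]
```

View pics/dr1.png

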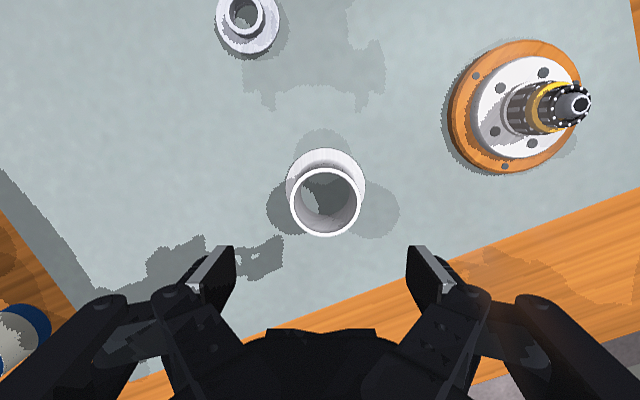

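>>> play_rows(
  commands=[
    {"dx":0,"dy":0,"dz":4,"yaw":0,"fingers":8.5},
    {"dx":0,"dy":0,"dz":9,"yaw":0,"fingers":8.5},
    {"dx":0.2,"dy":0.1,"dz":14,"yaw":0,"fingers":8.5},
  ],
)

```text
t: 24.15
ee_pos: [0.6326, 0.0107, 0.3313]
tcp_rot: [[-0.021, -0.913, 0.406], [-0.006, 0.407, 0.914], [-1.0, 0.017, -0.014]]
force: [1.3, -0.4, 0.2]
finger_gap: 0.085
```

>>> play_rows(
  commands=[
    {"dx":0,"dy":0,"dz":3,"yaw":0,"fingers":8.5},
    {"dx":0,"dy":0,"dz":3,"yaw":0,"fingers":8.5},
    {"dx":0,"dy":0,"dz":3,"yaw":0,"fingers":8.5},
  ],
)

```text
t: 24.45
ee_pos: [0.6331, 0.0122, 0.3623]
tcp_rot: [[-0.019, -0.914, 0.405], [-0.006, 0.405, 0.914], [-1.0, 0.015, -0.013]]
force: [0.2, 0.8, -0.5]
finger_gap: 0.0849
```

>>> play_rows(
  commands=[
    {"dx":0,"dy":0,"dz":5,"yaw":0,"fingers":8.5},
    {"dx":0,"dy":0,"dz":10,"yaw":0,"fingers":8.5},
    {"dx":0,"dy":0,"dz":10,"yaw":0,"fingers":8.5},
  ],
)

```text
t: 24.75
ee_pos: [0.6341, 0.013, 0.4677]
tcp_rot: [[-0.011, -0.915, 0.404], [-0.007, 0.404, 0.915], [-1.0, 0.007, -0.011]]
force: [0.9, 0.2, 1.0]
finger_gap: 0.085
```

>>> play_rows(
  commands=[
    {"dx":0,"dy":0,"dz":-1,"yaw":0,"fingers":8.5},
    {"dx":0,"dy":0,"dz":-3,"yaw":0,"fingers":8.5},
    {"dx":0,"dy":0,"dz":-6,"yaw":0,"fingers":8.5},
    {"dx":0,"dy":0,"dz":-9,"yaw":0,"fingers":8.5},
    {"dx":0,"dy":0,"dz":-12,"yaw":0,"fingers":8.5},
  ],
)

```text
t: 25.25
ee_pos: [0.6324, 0.0137, 0.3425]
tcp_rot: [[-0.017, -0.915, 0.403], [-0.006, 0.403, 0.915], [-1.0, 0.013, -0.012]]
force: [-0.6, -0.1, 0.1]
finger_gap: 0.0848
```

```bash
cat >> h.py <<'E'
def settle(k=4):
    for _ in range(k): ctrl.camera('wrist')
    s=ctrl.read_state();print('t',round(s['t'],2),s['ee_pos'].round(4),'\n',s['tcp_rot'].round(4),s['force'].round(1),s['finger_gap'].round(4))
E
python3 -c "
from h import *
settle()"
```

```text
Traceback (most recent call last):
  File "h.py", line 42, in settle
    s=ctrl.read_state();print('t',round(s['t'],2),s['ee_pos'].round(4),'\n',s['tcp_rot'].round(4),s['force'].round(1),s['finger_gap'].round(4))
                                                                                                                      ^^^^^^^^^^^^^^^^^^^^^
AttributeError: 'float' object has no attribute 'round'
```

>>> play_rows(
  commands=[
    {"dx":0,"dy":0,"dz":5,"yaw":0,"fingers":8.5},
    {"dx":0,"dy":0,"dz":10,"yaw":0,"fingers":8.5},
    {"dx":0,"dy":0,"dz":10,"yaw":0,"fingers":8.5},
  ],
)

```text
t: 25.75
ee_pos: [0.6351, 0.0134, 0.4556]
tcp_rot: [[0.0, -0.915, 0.403], [-0.007, 0.403, 0.915], [-1.0, -0.003, -0.007]]
force: [0.1, -0.1, 1.3]
finger_gap: 0.085
```

>>> play_rows(
  commands=[
    {"dx":0,"dy":-0.2,"dz":-4,"yaw":0,"fingers":8.5},
    {"dx":0,"dy":-0.4,"dz":-8,"yaw":0,"fingers":8.5},
    {"dx":0,"dy":-0.4,"dz":-13,"yaw":0,"fingers":8.5},
    {"dx":0,"dy":-0.4,"dz":-18,"yaw":0,"fingers":8.5},
    {"dx":0,"dy":-0.4,"dz":-22,"yaw":0,"fingers":8.5},
  ],
)

```text
t: 26.25
ee_pos: [0.6354, 0.0095, 0.2347]
tcp_rot: [[0.002, -0.915, 0.403], [-0.008, 0.403, 0.915], [-1.0, -0.005, -0.006]]
force: [0.6, 0.5, -0.4]
finger_gap: 0.0849
```

```bash
python3 -c "
from h import *
settle()"
```

```text
Traceback (most recent call last):
  File "h.py", line 42, in settle
    s=ctrl.read_state();print('t',round(s['t'],2),s['ee_pos'].round(4),'\n',s['tcp_rot'].round(4),s['force'].round(1),s['finger_gap'].round(4))
                                                                                                                      ^^^^^^^^^^^^^^^^^^^^^
AttributeError: 'float' object has no attribute 'round'
```

```bash
sed -i "s/s\['finger_gap'\].round(4)/round(s['finger_gap'],4)/" h.py; python3 -c "
from h import *
settle(1)"
```

```text
t 26.5 [0.6372 0.0093 0.239 ] 
 [[ 0.0053 -0.9152  0.4029]
 [-0.0079  0.4029  0.9152]
 [-1.     -0.0081 -0.0051]] [ 0.6 -0.4  1.4] 0.0852
```

>>> play_rows(
  commands=[
    {"dx":-0.28,"dy":-0.03,"dz":-3,"yaw":0,"fingers":8.5},
    {"dx":-0.28,"dy":-0.03,"dz":-7,"yaw":0,"fingers":8.5},
    {"dx":-0.28,"dy":-0.03,"dz":-11,"yaw":0,"fingers":8.5},
    {"dx":-0.28,"dy":-0.03,"dz":-13.5,"yaw":0,"fingers":8.5},
    {"dx":-0.28,"dy":-0.03,"dz":-13.5,"yaw":0,"fingers":8.5},
  ],
)

```text
t: 27.0
ee_pos: [0.6344, 0.009, 0.1037]
tcp_rot: [[0.004, -0.915, 0.403], [-0.008, 0.403, 0.915], [-1.0, -0.007, -0.006]]
force: [-1.1, -0.0, -0.4]
finger_gap: 0.0849
```

```bash
python3 -c "
from h import *
settle(2)
W,im=meas('dr2',.066,.075,100)
ring(W,[.634,.0105],.067,.073,.0285,.0325)
"
```

```text
t 27.1 [0.6372 0.0088 0.1073] 
 [[ 0.0104 -0.9152  0.4029]
 [-0.0083  0.4028  0.9152]
 [-0.9999 -0.0129 -0.0034]] [ 0.9 -1.4  0.2] 0.0852
t 27.1 ee [0.6372 0.0088 0.1073] gap 0.08518968441728135 bench 0.0009
[ 267  175  104  100 2134] med z 0.0695 max 0.0714 circ 0.6348 0.0104 r 0.0328 mean [0.6341 0.0106]
ring [0.6344 0.0105] cost 0.013 mm n 2035 z 0.0695
```

>>> play_rows(
  commands=[
    {"dx":-0.28,"dy":0,"dz":0,"yaw":0,"fingers":8.5},
    {"dx":-0.28,"dy":0,"dz":-1.5,"yaw":0,"fingers":8.5},
    {"dx":-0.28,"dy":0,"dz":-3,"yaw":0,"fingers":8.5},
    {"dx":-0.28,"dy":0,"dz":-4,"yaw":0,"fingers":8.5},
    {"dx":-0.28,"dy":0,"dz":-4.6,"yaw":0,"fingers":8.5},
  ],
)

```text
t: 27.65
ee_pos: [0.6332, 0.0089, 0.0595]
tcp_rot: [[0.008, -0.915, 0.403], [-0.008, 0.403, 0.915], [-1.0, -0.011, -0.004]]
force: [-0.0, -0.1, -0.6]
finger_gap: 0.0847
```

```bash
python3 -c "
from h import *
settle(4)
"
```

```text
t 27.85 [0.6348 0.0088 0.0615] 
 [[ 0.0113 -0.9152  0.4028]
 [-0.0084  0.4028  0.9153]
 [-0.9999 -0.0137 -0.0032]] [-0.4  0.1 -0.4] 0.0848
```

>>> play_rows(
  commands=[
    {"dx":0,"dy":0,"dz":-0.1,"yaw":0,"fingers":7.4},
    {"dx":0,"dy":0,"dz":-0.1,"yaw":0,"fingers":6.8},
    {"dx":0,"dy":0,"dz":-0.1,"yaw":0,"fingers":5.5},
    {"dx":0,"dy":0,"dz":-0.1,"yaw":0,"fingers":5.5},
    {"dx":0,"dy":0,"dz":-0.1,"yaw":0,"fingers":5.5},
  ],
  force=60,
)

```text
t: 28.35
ee_pos: [0.6354, 0.0086, 0.0615]
tcp_rot: [[0.013, -0.915, 0.403], [-0.009, 0.403, 0.915], [-1.0, -0.015, -0.003]]
force: [-1.5, -0.4, 6.1]
finger_gap: 0.062
```

>>> play_rows(
  commands=[
    {"dx":0,"dy":0,"dz":0.3,"yaw":0,"fingers":5.5},
    {"dx":0,"dy":0,"dz":0.8,"yaw":0,"fingers":5.5},
    {"dx":0,"dy":0,"dz":1.5,"yaw":0,"fingers":5.5},
    {"dx":0,"dy":0,"dz":1.5,"yaw":0,"fingers":5.5},
  ],
)

```text
t: 28.75
ee_pos: [0.6359, 0.0086, 0.0772]
tcp_rot: [[0.014, -0.915, 0.403], [-0.009, 0.403, 0.915], [-1.0, -0.016, -0.002]]
force: [0.1, -0.6, -4.1]
finger_gap: 0.0624
```

```bash
python3 -c "
from h import *
settle(4)
s=ctrl.read_state();e=s['ee_pos']
W,im=meas('dr3',.066,.095,100)
ring(W,[e[0],e[1]+.0017],e[2]+.006,e[2]+.012,.0285,.0325)
"
```

```text
t 28.95 [0.6351 0.0086 0.0762] 
 [[ 0.0121 -0.9151  0.4031]
 [-0.0087  0.4031  0.9151]
 [-0.9999 -0.0146 -0.0031]] [ 0.2 -0.4 -4.9] 0.0622
t 28.95 ee [0.6351 0.0086 0.0762] gap 0.062218750884663644 bench 0.0009
[ 217  196  209  130 9124] med z 0.0822 max 0.0950 circ 0.6301 0.0128 r 0.0450 mean [0.638  0.0091]
ring [0.6345 0.0107] cost 0.069 mm n 3637 z 0.0841
```

>>> play_rows(
  commands=[
    {"dx":0,"dy":0,"dz":2,"yaw":0,"fingers":5.5},
    {"dx":0,"dy":0,"dz":5,"yaw":0,"fingers":5.5},
    {"dx":0,"dy":0,"dz":8,"yaw":0,"fingers":5.5},
    {"dx":0,"dy":0,"dz":10.5,"yaw":0,"fingers":5.5},
    {"dx":0,"dy":0,"dz":11.5,"yaw":0,"fingers":5.5},
  ],
)

```text
t: 29.5
ee_pos: [0.6368, 0.0085, 0.1942]
tcp_rot: [[0.017, -0.915, 0.403], [-0.009, 0.403, 0.915], [-1.0, -0.019, -0.002]]
force: [0.5, -1.1, -3.3]
finger_gap: 0.0619
```

```bash
python3 -c "
from h import *
settle(4)
"
```

```text
t 29.7 [0.6342 0.0087 0.1897] 
 [[ 0.0098 -0.9151  0.4032]
 [-0.0085  0.4031  0.9151]
 [-0.9999 -0.0124 -0.0038]] [-0.6 -0.3 -4.8] 0.0621
```

>>> play_rows(
  commands=[
    {"dx":0,"dy":2,"dz":0,"yaw":0,"fingers":5.5},
    {"dx":0,"dy":5,"dz":0,"yaw":0,"fingers":5.5},
    {"dx":0,"dy":8.5,"dz":0,"yaw":0,"fingers":5.5},
    {"dx":0,"dy":11,"dz":0,"yaw":0,"fingers":5.5},
    {"dx":0,"dy":12,"dz":0,"yaw":0,"fingers":5.5},
  ],
)

```text
t: 30.2
ee_pos: [0.6324, 0.1309, 0.1869]
tcp_rot: [[0.005, -0.916, 0.401], [-0.008, 0.401, 0.916], [-1.0, -0.008, -0.005]]
force: [-0.7, -1.3, -5.3]
finger_gap: 0.0622
```

```bash
python3 -c "
from h import *
settle(4)
"
```

```text
t 30.4 [0.6335 0.128  0.1884] 
 [[ 0.0076 -0.915   0.4033]
 [-0.0097  0.4032  0.915 ]
 [-0.9999 -0.0109 -0.0058]] [ 0.6 -0.5 -3.2] 0.0623
```

>>> play_rows(
  commands=[
    {"dx":0.2,"dy":2,"dz":0,"yaw":0,"fingers":5.5},
    {"dx":0.4,"dy":4.5,"dz":0,"yaw":0,"fingers":5.5},
    {"dx":0.5,"dy":7,"dz":0,"yaw":0,"fingers":5.5},
    {"dx":0.5,"dy":8.5,"dz":0,"yaw":0,"fingers":5.5},
    {"dx":0.5,"dy":9.07,"dz":0,"yaw":0,"fingers":5.5},
  ],
)

```text
t: 30.9
ee_pos: [0.6384, 0.2196, 0.1881]
tcp_rot: [[0.007, -0.915, 0.403], [-0.01, 0.402, 0.915], [-1.0, -0.011, -0.006]]
force: [-0.7, -0.4, -4.0]
finger_gap: 0.0624
```

```bash
python3 -c "
from h import *
settle(5)
s=ctrl.read_state();e=s['ee_pos']
W,im=meas('dr4',.066,.0951,100)
ring(W,[e[0],e[1]+.0017],e[2]+.005,e[2]+.012,.0285,.0325)
p=W[(abs(W[...,2]-e[2]-.0079)<.004)&(np.hypot(W[...,0]-e[0],W[...,1]-e[1]-.002)<.0325)]
A=np.c_[p[:,:2]-e[:2],np.ones(len(p))]; print('top plane slopes',np.linalg.lstsq(A,p[:,2],rcond=None)[0])
z=np.load('pics/dr1.npz')['W']; p=z[(abs(z[...,2]-.0695)<.004)&(np.hypot(z[...,0]-.6344,z[...,1]-.0106)<.0325)]
A=np.c_[p[:,:2]-[.6344,.0106],np.ones(len(p))]; print('rest plane slopes',np.linalg.lstsq(A,p[:,2],rcond=None)[0])
"
```

```text
t 31.15 [0.6384 0.2176 0.1883] 
 [[ 0.0073 -0.9146  0.4042]
 [-0.0105  0.4042  0.9146]
 [-0.9999 -0.0109 -0.0066]] [-0.3  0.1 -3.3] 0.0622
t 31.15 ee [0.6384 0.2176 0.1883] gap 0.06216869786894518 bench 0.0006
[310 210  26   7 134] med z 0.0785 max 0.0868 circ 0.6488 0.2162 r 0.0110 mean [0.6495 0.2156]
ring [0.6378 0.2198] cost 0.079 mm n 3922 z 0.1961
top plane slopes [-0.01446722  0.00159631  0.19583055]
rest plane slopes [-0.0063069   0.00434505  0.06931073]
```

View pics/dr4.png

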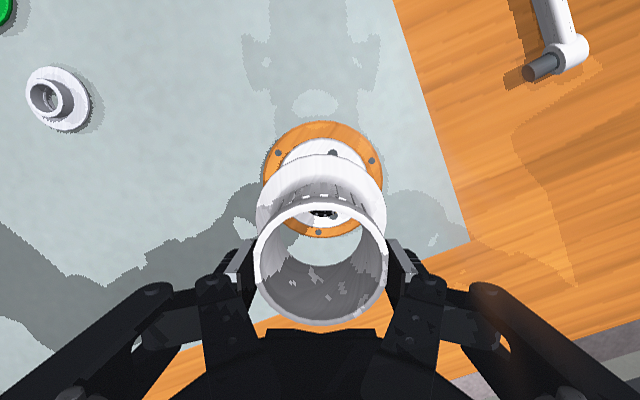

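>>> play_rows(
  commands=[
    {"dx":0.05,"dy":0.1,"dz":-0.8,"yaw":0,"fingers":5.5},
    {"dx":0.05,"dy":0.1,"dz":-1.6,"yaw":0,"fingers":5.5},
    {"dx":0.05,"dy":0.1,"dz":-2.4,"yaw":0,"fingers":5.5},
    {"dx":0.05,"dy":0.1,"dz":-2.8,"yaw":0,"fingers":5.5},
    {"dx":0.05,"dy":0.1,"dz":-3,"yaw":0,"fingers":5.5},
  ],
)

```text
t: 31.7
ee_pos: [0.6382, 0.2184, 0.157]
tcp_rot: [[0.005, -0.915, 0.404], [-0.011, 0.404, 0.915], [-1.0, -0.009, -0.008]]
force: [-1.2, 0.4, -4.6]
finger_gap: 0.0622
```

```bash
python3 -c "
from h import *
settle(5)"
```

```text
t 31.95 [0.6393 0.2187 0.1588] 
 [[ 0.0082 -0.9146  0.4043]
 [-0.0101  0.4042  0.9146]
 [-0.9999 -0.0116 -0.0059]] [ 0.2 -0.1 -3.4] 0.0622
```

>>> play_rows(
  commands=[
    {"dx":-0.02,"dy":0,"dz":-0.8,"yaw":0,"fingers":5.5},
    {"dx":-0.02,"dy":0,"dz":-1.7,"yaw":0,"fingers":5.5},
    {"dx":-0.02,"dy":0,"dz":-2.6,"yaw":0,"fingers":5.5},
    {"dx":-0.02,"dy":0,"dz":-3.4,"yaw":0,"fingers":5.5},
    {"dx":-0.02,"dy":0,"dz":-3.8,"yaw":0,"fingers":5.5},
  ],
)

```text
t: 32.45
ee_pos: [0.638, 0.2185, 0.1189]
tcp_rot: [[0.006, -0.915, 0.404], [-0.011, 0.404, 0.915], [-1.0, -0.009, -0.008]]
force: [0.0, -0.2, -3.5]
finger_gap: 0.0621
```

```bash
python3 -c "
from h import *
settle(5)
s=ctrl.read_state();e=s['ee_pos']
W,im=meas('dr5',.07,.0951,100)
ring(W,[e[0],e[1]+.0017],e[2]+.005,e[2]+.012,.0285,.0325)
"
```

```text
t 32.7 [0.6394 0.2189 0.1211] 
 [[ 0.0089 -0.9146  0.4042]
 [-0.0099  0.4041  0.9147]
 [-0.9999 -0.0122 -0.0054]] [ 1.3 -1.2 -4. ] 0.062
t 32.7 ee [0.6394 0.2189 0.1211] gap 0.0620364117817419 bench 0.0006
[ 262  165  118   61 2584] med z 0.0741 max 0.0951 circ 0.6374 0.2212 r 0.0389 mean [0.616  0.2308]
[ 295  210   52   40 1604] med z 0.0793 max 0.0902 circ 0.6382 0.2207 r 0.0169 mean [0.6384 0.2207]
[ 276  227   90   52 1178] med z 0.0882 max 0.0951 circ 0.6427 0.2191 r 0.0268 mean [0.6559 0.2135]
ring [0.6388 0.2211] cost 0.077 mm n 3912 z 0.1289
```

>>> play_rows(
  commands=[
    {"dx":-0.03,"dy":-0.02,"dz":-0.5,"yaw":0,"fingers":5.5},
    {"dx":-0.03,"dy":-0.02,"dz":-1,"yaw":0,"fingers":5.5},
    {"dx":-0.03,"dy":-0.02,"dz":-1.5,"yaw":0,"fingers":5.5},
    {"dx":-0.03,"dy":-0.02,"dz":-2,"yaw":0,"fingers":5.5},
    {"dx":-0.03,"dy":-0.02,"dz":-2.3,"yaw":0,"fingers":5.5},
  ],
)

```text
t: 33.25
ee_pos: [0.6388, 0.2185, 0.0973]
tcp_rot: [[0.008, -0.915, 0.404], [-0.01, 0.404, 0.915], [-1.0, -0.011, -0.006]]
force: [-0.7, -0.0, -4.2]
finger_gap: 0.0621
```

```bash
python3 -c "
from h import *
settle(5)"
```

```text
t 33.5 [0.6394 0.2187 0.0985] 
 [[ 0.0096 -0.9146  0.4043]
 [-0.0097  0.4042  0.9146]
 [-0.9999 -0.0127 -0.005 ]] [-0.2 -0.1 -4.8] 0.0624
```

>>> play_rows(
  commands=[
    {"dx":-0.04,"dy":0,"dz":-0.2,"yaw":0,"fingers":5.5},
    {"dx":-0.04,"dy":0,"dz":-0.4,"yaw":0,"fingers":5.5},
    {"dx":-0.04,"dy":0,"dz":-0.6,"yaw":0,"fingers":5.5},
    {"dx":-0.04,"dy":0,"dz":-0.75,"yaw":0,"fingers":5.5},
    {"dx":-0.04,"dy":0,"dz":-0.85,"yaw":0,"fingers":5.5},
  ],
)

```text
t: 34.0
ee_pos: [0.6389, 0.2187, 0.0897]
tcp_rot: [[0.009, -0.915, 0.404], [-0.01, 0.404, 0.915], [-1.0, -0.012, -0.005]]
force: [-0.7, -0.5, -3.3]
finger_gap: 0.0624
```

```bash
python3 -c "
from h import *
settle(4)"
```

```text
t 34.2 [0.6391 0.2187 0.0899] 
 [[ 0.0096 -0.9146  0.4043]
 [-0.0098  0.4042  0.9146]
 [-0.9999 -0.0127 -0.005 ]] [-0.6 -0.4 -4. ] 0.0622
```

Still hanging freely; creep down until contact.

>>> play_rows(
  commands=[
    {"dx":0,"dy":0,"dz":-0.05,"yaw":0,"fingers":5.5},
    {"dx":0,"dy":0,"dz":-0.1,"yaw":0,"fingers":5.5},
    {"dx":0,"dy":0,"dz":-0.13,"yaw":0,"fingers":5.5},
    {"dx":0,"dy":0,"dz":-0.13,"yaw":0,"fingers":5.5},
  ],
)

```text
t: 34.6
ee_pos: [0.6392, 0.2188, 0.089]
tcp_rot: [[0.01, -0.915, 0.404], [-0.01, 0.404, 0.915], [-1.0, -0.013, -0.005]]
force: [-0.2, 0.3, -2.4]
finger_gap: 0.0621
```

>>> play_rows(
  commands=[
    {"dx":0,"dy":0,"dz":-0.05,"yaw":0,"fingers":5.5},
    {"dx":0,"dy":0,"dz":-0.08,"yaw":0,"fingers":5.5},
    {"dx":0,"dy":0,"dz":-0.08,"yaw":0,"fingers":5.5},
  ],
)

```text
t: 34.9
ee_pos: [0.6393, 0.2188, 0.0887]
tcp_rot: [[0.01, -0.915, 0.404], [-0.01, 0.404, 0.915], [-1.0, -0.013, -0.005]]
force: [-0.8, 0.1, 1.5]
finger_gap: 0.0617
```

>>> play_rows(
  commands=[
    {"dx":0,"dy":0,"dz":0,"yaw":0,"fingers":6.4},
    {"dx":0,"dy":0,"dz":0,"yaw":0,"fingers":6.7},
    {"dx":0,"dy":0,"dz":0,"yaw":0,"fingers":7.2},
    {"dx":0,"dy":0,"dz":0,"yaw":0,"fingers":8.5},
    {"dx":0,"dy":0,"dz":0,"yaw":0,"fingers":8.5},
  ],
)

```text
t: 35.4
ee_pos: [0.6397, 0.2188, 0.0891]
tcp_rot: [[0.011, -0.915, 0.404], [-0.009, 0.404, 0.915], [-1.0, -0.014, -0.004]]
force: [-0.3, 0.5, 0.3]
finger_gap: 0.0849
```

>>> play_rows(
  commands=[
    {"dx":0,"dy":0,"dz":1.5,"yaw":0,"fingers":8.5},
    {"dx":0,"dy":0,"dz":4,"yaw":0,"fingers":8.5},
    {"dx":0,"dy":0,"dz":7,"yaw":0,"fingers":8.5},
    {"dx":0,"dy":0,"dz":10,"yaw":0,"fingers":8.5},
    {"dx":0,"dy":0,"dz":11,"yaw":0,"fingers":8.5},
  ],
)

```text
t: 35.9
ee_pos: [0.6423, 0.2195, 0.2046]
tcp_rot: [[0.019, -0.914, 0.404], [-0.008, 0.404, 0.915], [-1.0, -0.021, 0.001]]
force: [1.3, 0.1, 0.8]
finger_gap: 0.0853
```

```bash
python3 -c "
from h import *
settle(4)
W,im=meas('dr6',.09,.102,100)
ring(W,[.638,.2209],.0935,.1,.0285,.0325)
ring(W,[.4525,.011],.0225,.029,.013,.018)
ring(W,[.638,.2209],.07,.082,.012,.0165)
"
```

```text
t 36.1 [0.6392 0.2187 0.1983] 
 [[ 0.0101 -0.9146  0.4043]
 [-0.0098  0.4042  0.9146]
 [-0.9999 -0.0132 -0.0048]] [ 0.6  0.  -0.9] 0.0846
t 36.1 ee [0.6392 0.2187 0.1983] gap 0.0845657760100099 bench 0.0006
[ 283  162   77   76 1293] med z 0.0964 max 0.0991 circ 0.6389 0.2209 r 0.0326 mean [0.639  0.2207]
ring [0.6387 0.2209] cost 0.015 mm n 1145 z 0.0965
ring [0.4523 0.0112] cost 0.020 mm n 625 z 0.0253
ring [0.6384 0.2207] cost 0.229 mm n 650 z 0.0782
```

View pics/dr6.png

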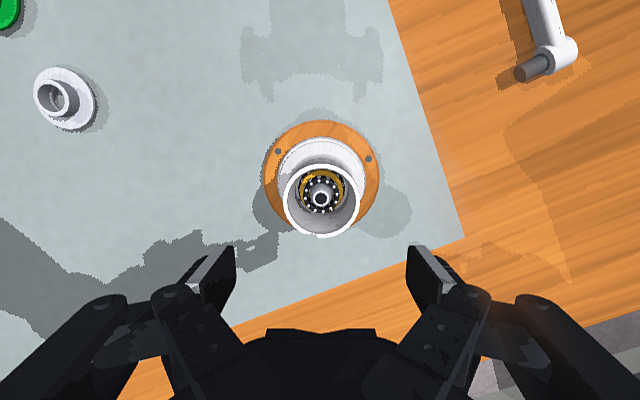

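>>> play_rows(
  commands=[
    {"dx":-2,"dy":-2.2,"dz":0,"yaw":0,"fingers":7},
    {"dx":-5,"dy":-5.5,"dz":0,"yaw":0,"fingers":6},
    {"dx":-8,"dy":-9,"dz":0,"yaw":0,"fingers":6},
    {"dx":-11,"dy":-12.3,"dz":0,"yaw":0,"fingers":6},
    {"dx":-14,"dy":-15.6,"dz":0,"yaw":0,"fingers":6},
  ],
)

```text
t: 36.65
ee_pos: [0.4958, 0.0615, 0.195]
tcp_rot: [[0.004, -0.915, 0.404], [-0.01, 0.404, 0.915], [-1.0, -0.008, -0.008]]
force: [0.3, -0.8, 0.7]
finger_gap: 0.0601
```

```bash
python3 -c "
from h import *
settle(4)"
```

```text
t 36.85 [0.4969 0.062  0.1957] 
 [[ 0.0055 -0.914   0.4057]
 [-0.0099  0.4057  0.914 ]
 [-0.9999 -0.0091 -0.0068]] [ 0.8  0.2 -0.4] 0.06
```

>>> play_rows(
  commands=[
    {"dx":-2,"dy":-2.3,"dz":-1,"yaw":0,"fingers":6},
    {"dx":-4,"dy":-4.5,"dz":-3,"yaw":0,"fingers":6},
    {"dx":-4.5,"dy":-5.25,"dz":-6,"yaw":0,"fingers":6},
    {"dx":-4.5,"dy":-5.25,"dz":-9,"yaw":0,"fingers":6},
    {"dx":-4.5,"dy":-5.25,"dz":-11,"yaw":0,"fingers":5.5},
  ],
)

```text
t: 37.35
ee_pos: [0.4514, 0.01, 0.0833]
tcp_rot: [[0.003, -0.914, 0.405], [-0.009, 0.405, 0.914], [-1.0, -0.007, -0.007]]
force: [0.3, 0.8, -0.4]
finger_gap: 0.0551
```

```bash
python3 -c "
from h import *
settle(4)
W,im=meas('cap1',.022,.03,100)
ring(W,[.4525,.011],.0225,.029,.013,.018)
ring(W,[.4525,.011],.009,.0145,.018,.031)"
```

```text
t 37.55 [0.4524 0.01   0.0854] 
 [[ 0.0045 -0.9144  0.4048]
 [-0.0096  0.4047  0.9144]
 [-0.9999 -0.008  -0.007 ]] [-0.1 -0.2  0.3] 0.0552
t 37.55 ee [0.4524 0.01   0.0854] gap 0.055209603950937367 bench 0.0006
[ 203   41   60   63 1490] med z 0.0256 max 0.0284 circ 0.3446 0.0007 r 0.0181 mean [0.3442 0.0009]
[ 293  194   52   49 1010] med z 0.0256 max 0.0277 circ 0.4516 0.0104 r 0.0179 mean [0.451  0.0105]
[ 598  279   42   91 1297] med z 0.0262 max 0.0300 circ 0.6311 0.1976 r 0.0411 mean [0.6163 0.1852]
ring [0.4514 0.0105] cost 0.011 mm n 998 z 0.0256
ring [0.4521 0.0102] cost 0.092 mm n 3131 z 0.0119
```

>>> play_rows(
  commands=[
    {"dx":-0.1,"dy":-0.12,"dz":-1.5,"yaw":0,"fingers":5.5},
    {"dx":-0.1,"dy":-0.12,"dz":-3,"yaw":0,"fingers":5.5},
    {"dx":-0.1,"dy":-0.12,"dz":-4.4,"yaw":0,"fingers":5.2},
    {"dx":-0.1,"dy":-0.12,"dz":-5.2,"yaw":0,"fingers":5},
    {"dx":-0.1,"dy":-0.12,"dz":-5.4,"yaw":0,"fingers":4.8},
  ],
)

```text
t: 38.1
ee_pos: [0.4528, 0.0088, 0.0325]
tcp_rot: [[0.007, -0.915, 0.404], [-0.01, 0.404, 0.915], [-1.0, -0.011, -0.006]]
force: [-0.6, -0.2, -0.0]
finger_gap: 0.0479
```

```bash
python3 -c "
from h import *
settle(4)"
```

```text
t 38.3 [0.4532 0.0086 0.0331] 
 [[ 0.0082 -0.9144  0.4048]
 [-0.0101  0.4047  0.9144]
 [-0.9999 -0.0116 -0.0059]] [ 0.2 -0.3 -0.5] 0.0481
```

>>> play_rows(
  commands=[
    {"dx":-0.18,"dy":0.02,"dz":-0.2,"yaw":0,"fingers":4.6},
    {"dx":-0.18,"dy":0.02,"dz":-0.25,"yaw":0,"fingers":4.2},
    {"dx":-0.18,"dy":0.02,"dz":-0.25,"yaw":0,"fingers":3},
    {"dx":-0.18,"dy":0.02,"dz":-0.25,"yaw":0,"fingers":3},
    {"dx":-0.18,"dy":0.02,"dz":-0.25,"yaw":0,"fingers":3},
  ],
)

```text
t: 38.8
ee_pos: [0.4517, 0.0087, 0.0312]
tcp_rot: [[0.009, -0.914, 0.405], [-0.01, 0.405, 0.914], [-1.0, -0.012, -0.006]]
force: [-1.6, 0.1, 5.6]
finger_gap: 0.0327
```

>>> play_rows(
  commands=[
    {"dx":0,"dy":0,"dz":0.5,"yaw":0,"fingers":3},
    {"dx":0,"dy":0,"dz":1.5,"yaw":0,"fingers":3},
    {"dx":0,"dy":0,"dz":3,"yaw":0,"fingers":3},
    {"dx":0,"dy":0,"dz":3.5,"yaw":0,"fingers":3},
  ],
)

```text
t: 39.2
ee_pos: [0.4528, 0.0086, 0.0678]
tcp_rot: [[0.011, -0.914, 0.405], [-0.01, 0.405, 0.914], [-1.0, -0.015, -0.005]]
force: [0.0, -0.1, -1.7]
finger_gap: 0.0332
```

```bash
python3 -c "
from h import *
settle(4)
s=ctrl.read_state();e=s['ee_pos']
W,im=meas('cap2',.05,.0551,100)
ring(W,[e[0],e[1]+.0017],e[2]-.009,e[2]-.002,.013,.018)
ring(W,[e[0],e[1]+.0017],e[2]-.022,e[2]-.017,.018,.031)
"
```

```text
t 39.4 [0.4515 0.0088 0.0662] 
 [[ 0.0088 -0.9144  0.4048]
 [-0.0101  0.4047  0.9144]
 [-0.9999 -0.0121 -0.0057]] [-1.4 -0.1 -1.2] 0.0327
t 39.4 ee [0.4515 0.0088 0.0662] gap 0.03274840501053601 bench 0.0007
[291 216  59  20 175] med z 0.0525 max 0.0551 circ 0.4438 0.0138 r 0.0156 mean [0.4381 0.0167]
[297 248  48  27 245] med z 0.0526 max 0.0551 circ 0.4536 0.0098 r 0.0128 mean [0.4608 0.0067]
ring [0.4515 0.0106] cost 0.107 mm n 1914 z 0.0603
ring [0.4524 0.0103] cost 0.165 mm n 3702 z 0.0466
```

View pics/cap2.png

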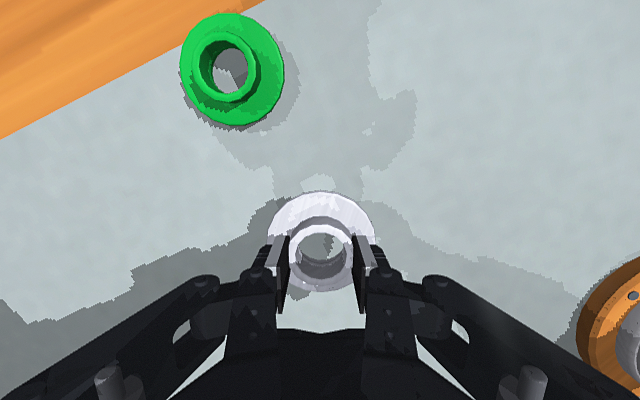

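>>> play_rows(
  commands=[
    {"dx":0,"dy":0,"dz":2.5,"yaw":0,"fingers":3},
    {"dx":0,"dy":0,"dz":6,"yaw":0,"fingers":3},
    {"dx":0,"dy":0,"dz":9,"yaw":0,"fingers":3},
    {"dx":0,"dy":0,"dz":11,"yaw":0,"fingers":3},
    {"dx":0.5,"dy":0.5,"dz":12,"yaw":0,"fingers":3},
  ],
)

```text
t: 39.95
ee_pos: [0.4566, 0.0136, 0.1871]
tcp_rot: [[0.01, -0.914, 0.406], [-0.01, 0.406, 0.914], [-1.0, -0.013, -0.006]]
force: [0.0, -0.7, -1.2]
finger_gap: 0.033
```

```bash
python3 -c "
from h import *
settle(4)"
```

```text
t 40.15 [0.4555 0.0141 0.1846] 
 [[ 0.0059 -0.9146  0.4044]
 [-0.0099  0.4043  0.9146]
 [-0.9999 -0.0094 -0.0066]] [ 0.5  0.7 -1. ] 0.0328
```

>>> play_rows(
  commands=[
    {"dx":2,"dy":2.2,"dz":0,"yaw":0,"fingers":3},
    {"dx":5,"dy":5.5,"dz":0,"yaw":0,"fingers":3},
    {"dx":8,"dy":9,"dz":0,"yaw":0,"fingers":3},
    {"dx":11,"dy":12.3,"dz":0,"yaw":0,"fingers":3},
    {"dx":13,"dy":14.5,"dz":0,"yaw":0,"fingers":3},
  ],
)

```text
t: 40.65
ee_pos: [0.586, 0.1611, 0.1819]
tcp_rot: [[0.003, -0.915, 0.403], [-0.01, 0.403, 0.915], [-1.0, -0.007, -0.008]]
force: [1.0, -0.6, -1.5]
finger_gap: 0.033
```

```bash
python3 -c "
from h import *
settle(4)"
```

```text
t 40.85 [0.5842 0.1592 0.182 ] 
 [[ 0.0012 -0.915   0.4033]
 [-0.011   0.4033  0.915 ]
 [-0.9999 -0.0055 -0.0096]] [-0.3 -1.3 -0.9] 0.0326
```

Target (0.6386, 0.2192): dx +5.4, dy +6.0.

>>> play_rows(
  commands=[
    {"dx":1.5,"dy":1.7,"dz":0,"yaw":0,"fingers":3},
    {"dx":3.2,"dy":3.6,"dz":0,"yaw":0,"fingers":3},
    {"dx":4.6,"dy":5.1,"dz":0,"yaw":0,"fingers":3},
    {"dx":5.2,"dy":5.8,"dz":0,"yaw":0,"fingers":3},
    {"dx":5.4,"dy":6,"dz":0,"yaw":0,"fingers":3},
  ],
)

```text
t: 41.35
ee_pos: [0.6374, 0.2187, 0.1811]
tcp_rot: [[-0.001, -0.915, 0.404], [-0.012, 0.404, 0.915], [-1.0, -0.004, -0.011]]
force: [-0.9, -0.2, -1.1]
finger_gap: 0.033
```

```bash
python3 -c "
from h import *
settle(4)
s=ctrl.read_state();e=s['ee_pos']
W,im=meas('cap3',.09,.1,100)
ring(W,[e[0],e[1]+.0017],e[2]-.009,e[2]-.002,.013,.018)
ring(W,[e[0],e[1]+.0017],e[2]-.022,e[2]-.017,.018,.031)
"
```

```text
t 41.55 [0.6372 0.2183 0.1818] 
 [[-2.000e-04 -9.148e-01  4.040e-01]
 [-1.160e-02  4.040e-01  9.147e-01]
 [-9.999e-01 -4.500e-03 -1.070e-02]] [ 0.2  0.8 -2.2] 0.0329
t 41.55 ee [0.6372 0.2183 0.1818] gap 0.032943239391537725 bench 0.0006
[283 169  82  41 645] med z 0.0964 max 0.0983 circ 0.6337 0.2234 r 0.0317 mean [0.6192 0.231 ]
[301 237  42  12 291] med z 0.0961 max 0.0980 circ 0.6624 0.2090 r 0.0165 mean [0.664  0.2081]
ring [0.6371 0.2201] cost 0.112 mm n 1912 z 0.1759
ring [0.6379 0.2197] cost 0.176 mm n 3711 z 0.1622
```

>>> play_rows(
  commands=[
    {"dx":0.15,"dy":0.1,"dz":-1.2,"yaw":0,"fingers":3},
    {"dx":0.15,"dy":0.1,"dz":-2.5,"yaw":0,"fingers":3},
    {"dx":0.15,"dy":0.1,"dz":-3.7,"yaw":0,"fingers":3},
    {"dx":0.15,"dy":0.1,"dz":-4.3,"yaw":0,"fingers":3},
    {"dx":0.15,"dy":0.1,"dz":-4.6,"yaw":0,"fingers":3},
  ],
)

```text
t: 42.1
ee_pos: [0.6378, 0.2191, 0.1341]
tcp_rot: [[-0.003, -0.915, 0.404], [-0.012, 0.404, 0.915], [-1.0, -0.003, -0.012]]
force: [-1.0, -0.4, -1.8]
finger_gap: 0.0331
```

```bash
python3 -c "
from h import *
settle(4)"
```

```text
t 42.3 [0.6392 0.2195 0.1363] 
 [[ 8.000e-04 -9.148e-01  4.040e-01]
 [-1.130e-02  4.039e-01  9.147e-01]
 [-9.999e-01 -5.300e-03 -1.000e-02]] [ 0.4  1.  -1. ] 0.0328
```

>>> play_rows(
  commands=[
    {"dx":-0.06,"dy":-0.03,"dz":-0.3,"yaw":0,"fingers":3},
    {"dx":-0.06,"dy":-0.03,"dz":-0.6,"yaw":0,"fingers":3},
    {"dx":-0.06,"dy":-0.03,"dz":-0.9,"yaw":0,"fingers":3},
    {"dx":-0.06,"dy":-0.03,"dz":-1.15,"yaw":0,"fingers":3},
    {"dx":-0.06,"dy":-0.03,"dz":-1.3,"yaw":0,"fingers":3},
  ],
)

```text
t: 42.8
ee_pos: [0.6383, 0.2191, 0.1228]
tcp_rot: [[0.0, -0.915, 0.404], [-0.011, 0.404, 0.915], [-1.0, -0.005, -0.01]]
force: [0.0, -0.0, -1.5]
finger_gap: 0.0331
```

```bash
python3 -c "
from h import *
settle(4)"
```

```text
t 43.0 [0.6386 0.2192 0.1233] 
 [[ 9.000e-04 -9.148e-01  4.040e-01]
 [-1.140e-02  4.039e-01  9.147e-01]
 [-9.999e-01 -5.400e-03 -1.000e-02]] [ 0.2  0.6 -1.9] 0.0328
```

Creep the last ~2 mm.

>>> play_rows(
  commands=[
    {"dx":0,"dy":0,"dz":-0.06,"yaw":0,"fingers":3},
    {"dx":0,"dy":0,"dz":-0.12,"yaw":0,"fingers":3},
    {"dx":0,"dy":0,"dz":-0.18,"yaw":0,"fingers":3},
    {"dx":0,"dy":0,"dz":-0.18,"yaw":0,"fingers":3},
  ],
)

```text
t: 43.4
ee_pos: [0.6386, 0.2192, 0.1215]
tcp_rot: [[0.001, -0.915, 0.404], [-0.011, 0.404, 0.915], [-1.0, -0.005, -0.01]]
force: [0.8, -0.0, -1.2]
finger_gap: 0.0328
```

>>> play_rows(
  commands=[
    {"dx":0,"dy":0,"dz":-0.05,"yaw":0,"fingers":3},
    {"dx":0,"dy":0,"dz":-0.07,"yaw":0,"fingers":3},
    {"dx":0,"dy":0,"dz":-0.07,"yaw":0,"fingers":3},
  ],
)

```text
t: 43.7
ee_pos: [0.6388, 0.2193, 0.1213]
tcp_rot: [[0.001, -0.915, 0.404], [-0.011, 0.404, 0.915], [-1.0, -0.006, -0.01]]
force: [-1.3, -0.4, 1.6]
finger_gap: 0.0332
```

Contact made at the expected height; release and rise.

>>> play_rows(
  commands=[
    {"dx":0,"dy":0,"dz":0,"yaw":0,"fingers":3.4},
    {"dx":0,"dy":0,"dz":0,"yaw":0,"fingers":3.7},
    {"dx":0,"dy":0,"dz":0.1,"yaw":0,"fingers":4.5},
    {"dx":0,"dy":0,"dz":0.1,"yaw":0,"fingers":5.5},
    {"dx":0,"dy":0,"dz":0.1,"yaw":0,"fingers":5.5},
  ],
)

```text
t: 44.2
ee_pos: [0.639, 0.2193, 0.1225]
tcp_rot: [[0.002, -0.915, 0.404], [-0.011, 0.404, 0.915], [-1.0, -0.006, -0.009]]
force: [0.0, 0.5, -0.6]
finger_gap: 0.0554
```

>>> play_rows(
  commands=[
    {"dx":0,"dy":0,"dz":1.5,"yaw":0,"fingers":5.5},
    {"dx":0,"dy":0,"dz":4,"yaw":0,"fingers":5.5},
    {"dx":0,"dy":0,"dz":7,"yaw":0,"fingers":5.5},
    {"dx":0,"dy":0,"dz":10,"yaw":0,"fingers":5.5},
    {"dx":0,"dy":0,"dz":11,"yaw":0,"fingers":5.5},
  ],
)

```text
t: 44.7
ee_pos: [0.6414, 0.2199, 0.238]
tcp_rot: [[0.01, -0.915, 0.404], [-0.009, 0.404, 0.915], [-1.0, -0.013, -0.004]]
force: [0.8, 0.5, -0.3]
finger_gap: 0.0549
```

```bash
python3 -c "
from h import *
settle(4)
W,im=meas('end1',.112,.122,100)
ring(W,[.638,.2209],.112,.12,.013,.018)
ring(W,[.638,.2209],.098,.106,.018,.031)
ring(W,[.638,.2209],.0235,.03,.045,.048)
z=np.load('pics/top0.npz'); im,d=ctrl.camera('top'); c=ctrl.calibration('top'); W=world(c,d); sub=W.copy(); sub[:110]=np.nan; sub[270:]=np.nan; sub[:,:120]=np.nan; sub[:,510:]=np.nan
blobs(sub,0.005,0.25)
im,d=ctrl.camera('side'); cv2.imwrite('pics/side1.png',im[:,:,::-1])
"
```

```text
t 44.9 [0.6385 0.2192 0.2316] 
 [[ 8.000e-04 -9.148e-01  4.039e-01]
 [-1.130e-02  4.039e-01  9.147e-01]
 [-9.999e-01 -5.300e-03 -1.000e-02]] [-0.2  0.6  0.5] 0.055
t 44.9 ee [0.6385 0.2192 0.2316] gap 0.05502984283792885 bench 0.0006
[302 179  40  39 613] med z 0.1155 max 0.1175 circ 0.6388 0.2212 r 0.0180 mean [0.6383 0.2213]
ring [0.6387 0.2211] cost 0.007 mm n 613 z 0.1155
ring [0.6393 0.2208] cost 0.090 mm n 2099 z 0.1017
ring [0.6386 0.2208] cost 0.263 mm n 466 z 0.0264
[161 118  12   4  16] med z 0.0058 max 0.0116 circ 0.7516 0.4955 r 0.0161 mean [0.7527 0.4943]
[460 135  38  34 772] med z 0.1273 max 0.1684 circ 0.6532 -0.4481 r 0.0621 mean [ 0.6346 -0.4117]
[252 136  29  43 680] med z 0.0254 max 0.2467 circ 0.6385 0.2028 r 0.0655 mean [0.6263 0.1865]
[132 158  52  77 947] med z 0.0265 max 0.0388 circ 0.5179 0.5119 r 0.1260 mean [0.4893 0.4916]
[461 190  36  30 776] med z 0.0562 max 0.0683 circ 0.4970 -0.4429 r 0.0540 mean [ 0.4892 -0.4311]
[317 196   8  10  17] med z 0.0068 max 0.0100 circ 0.5062 0.0312 r 0.0141 mean [0.5066 0.0323]
[319 245  23  22 303] med z 0.0137 max 0.0364 circ 0.3432 0.0012 r 0.0340 mean [ 0.3425 -0.0011]
```

View pics/end1.png

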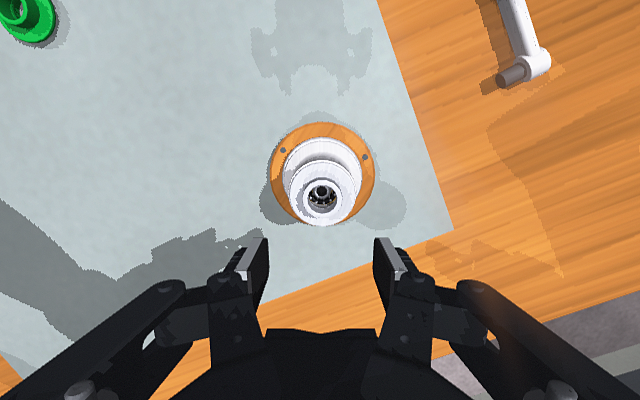

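View pics/side1.png

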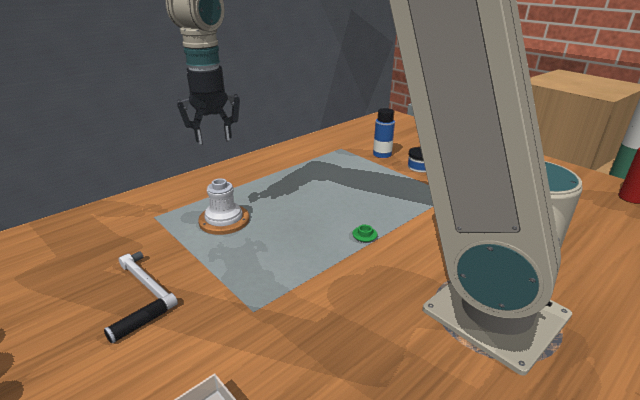

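The wrist and side pictures show the finished winch at (322,190) and (222,205). The cap top measures 0.1155 and its flange top 0.1017, against 0.116 and 0.102 expected. The bystanders haven't moved and the gripper is clear, so I'm handing the job in.

```bash
python3 -c "
from bench import ctrl
print(ctrl.job_done())"
```

```text
the job is handed in; nothing more can be done
None
```

The winch is back together on its base, built in the order you asked, and I handed the job in at about 45 s. Each part was let go once seated, before I fetched the next. The drum and the cap were lowered until the wrist force showed light contact (about 5 N and 3 N).

Heights measured with the wrist camera, which reads up to about 1 mm low:

| Part | Measured top (mm) | Expected top (mm) |
|---|---|---|
| Large bearing | 54.6 | 55 |
| Spacer | 64.7 | 65 |
| Small bearing | 78.4 | 79 |
| Drum rim | 96.5 | 97 |
| Cap flange | 101.7 | 102 |
| Cap top | 115.5 | 116 |

- **Centring:** in the last look the cap sits within about 1 mm of the base axis.
- **Bystanders:** the handle, tub, can and green look-alike measure the same as at the start, within about 1 mm.
- **What disagreed:** the wrist camera and the tool differ by about 1.7 mm, so I corrected each placement by measuring the part while it was held. The tool also drifted up to about 1.5° off vertical. I brought it back to under 1° before gripping the drum; the drum was still held about half a degree off upright until it sat down on the flange.
- **Failed script:** one helper script crashed twice on a print line, which did no harm.

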